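# Close a banchan jar: lid disk, screw ring, vent

## Task

Close the glass jar in the steel holder: set the loose lid disk in its mouth and let go, then put the screw ring over it, turn it, without forcing it down, until its lugs drop between the jar's, and press and twist it clockwise to its stop, so that it stays tight and keeps the seal squeezed. Then press the sprung vent cap on top of the disk's knob down to let trapped air out, and let it spring back. Leave the cups, the bowl and the glass storage box where they are.

Things in the scene. Friction and masses are not known exactly. Their poses are not given: they have to be found in the camera images.
- mouth (a point): Centre of the jar mouth at its glass rim, 88 mm above the counter, z up. Jar: clear glass, 92 mm wide up to 26 mm below the rim, then a neck 74 mm outside, 65 mm inside. It stands fixed in a square 125 mm steel holder with four short posts, fixed to the counter; this point belongs to the holder, so its yaw says nothing about how the jar's threads are turned.
- threads (a point): Point on the jar's axis 8 mm below the rim. Around it on the neck: four equal thread lugs, 86 mm across, a quarter turn apart, 36 degree gaps between. Their turn about the axis varies and is NOT told (yaw here is the holder's): find it by turning the ring. Lug tops 3 to 6 mm below the rim; undersides ramp from 7 to 10 mm below it going clockwise seen from above, then a solid stop.
- seal (a joint): Sprung seal ring on the jar's rim, 72 mm outside, 65 mm inside; its top stands 3 mm above the rim when free. Value: how far it is squeezed down, in m: 0 free, 0.004 at most. Pushing it down takes 3 N to start and 3 N per mm more (about 10 N at 2.5 mm).
- disk_mid (a point): Centre, half-way up, of the loose steel lid disk, z up. 43 mm high, 0.14 kg. From below: plug 62 mm wide, 6 mm high, bevelled foot, goes into the mouth; flange 72 mm wide, 3 mm thick, rests on the seal; round wooden knob 24 mm wide, 24 mm high, to hold it by; vent cap on top. Starts on the counter, knob up. Seated, with the seal free, this point is 18.5 mm above the mouth point.
- vent_top (a point): Centre of the top of the steel vent cap, a round button 19 mm wide that stands 10 mm above the top of the disk's knob on a thin stem. With the lid closed it sticks out 5 mm above the ring's collar.
- vent (a joint): How far the sprung vent cap is pressed down into the knob, in m: 0 free, 0.005 fully down. Takes 1.4 N to start and 5 N fully down; it springs back by itself.
- ring_mid (a point): Centre, half-way up, of the loose steel screw ring, z up. 49 mm high, 0.16 kg. From below: round skirt 97 mm outside, 91 inside, 20 high; flat flange 3 mm thick that presses on the disk's flange; upright eight-sided collar 26 mm high, open on top, 62 mm across flats outside, 55 inside, to hold it by. Flats face this point's x axis and every 45 degrees from it. Starts on the counter, collar up.
- ring_lugs (a point): Point on the ring's axis 4.5 mm above its underside, 20 mm below ring_mid, same axes. Around it, inside the skirt: four inward lugs, 16 degrees wide, 4 mm thick, on this point's +x, +y, -x, -y, leaving 77 mm across. Set over the seated disk they land on top of the jar's lugs, with ring_mid 16 to 19 mm above the mouth point, unless they meet the gaps (within 10 degrees either way).
- ring_collar (a point): Centre of the ring's collar, 36 mm above its underside, same axes. In the gaps the ring drops onto the disk: ring_mid 10.5 mm above the mouth point. Then press lightly and turn it clockwise seen from above, up to 70 degrees more: its lugs run under the jar's ramps, which pull it down to 8 mm above the mouth (seal squeezed 2.5 mm), and meet the stop. Turning takes up to about 1 N m.
- cup_a: Bystander: shallow steel banchan cup, 90 mm wide, 34 mm high; origin under its centre.
- cup_b: Bystander: a second such cup; origin under its centre.
- bowl: Bystander: grey stoneware bowl, 136 mm wide, 60 mm high; origin under its centre.
- glass_box: Bystander: closed glass storage box, 156 x 126 mm, 66 mm high, with four latch tabs on its lid; origin under its centre.
- holder: The square steel holder, 125 mm, with the jar in it; origin under its centre. It and the jar do not move. Pushing the ring down on the jar's lugs with over 60 N counts as forcing it.
Not all that is in view belongs to the job. Leave any blue or purple look-alike of the part that bears disk_mid alone.

How it is judged:
By the outcome, as a careful person would: the job done as asked, in the order asked, and still so for the second after the job is handed in, with the robot touching nothing.
It also fails if it takes over 67 s, if anything falls off the work surface, if the arm or the gripper's body presses on something with over 40 N, if the wrist force passes 120 N, or if a joint passes its speed limit or range.

## Robot

A 6-joint arm with a two-finger parallel gripper is mounted at the origin on the work surface. World frame = base frame: x ahead of the robot, y to its left, z up, the work surface at z = 0. Lengths are in m, angles in rad, forces in N, time in s.
With the tool pointing down it reaches from about 0.35 to 0.85 m from the base axis. Payload 8.1 kg.
Tool frame: the origin (TCP) lies midway between the tips of the shut fingers; the grasp point (between the pads) lies 19 mm behind it (robot.tcp_to_grasp is the distance from the TCP to the grasp point, in m); x points along the fingers, y is the direction in which the jaws open and shut, and the axes are right-handed (so a half turn about x gives the same grasp; the last joint's range is limited). The gripper opens to 93 mm and grips with 3 to 60 N. Pads are 15 mm wide; open, the fingers measure 128 mm over their backs; the gripper's body (75 mm by 188 mm) begins 65 mm behind the grasp point.
Start: joints at [-1.34, 0.13, 1.488, -0, 1.523, -0.085], TCP at [0.186, -0.57, 0.219] pointing down, gripper open.
Joint ranges: [-2.96, 2.96], [-0.89, 2.26], [0.02, 2.5], [-1.34, 4.48], [0, 2.73], [-2.66, 2.66]. Speed limits (rad/s): [2.39, 2.39, 2.79, 3.14, 3.14, 3.14].

## Interface

Orientations are given as a rotation vector (axis times angle).
In Python, from plant import robot gives the robot as it stands.
- The arm moves only by the tool play_rows, never from a script. Its argument "plan" is a list of rows, each an object with "slide": the shift along the world's x, y, z as a fraction of full scale, a list of three; "roll": the turn about the world's z as a fraction of full scale; "fingers": the gripper command: -1 is shut, 1 is fully open, values between are in proportion. A call has 1 to 20 rows; each row shifts and turns the commanded pose from where the row before left it; what a row does not reach is not made up. Full scale, the value 1, is 30 mm for a shift and 8 degrees for a turn. A row lasts 1/8 s, in which the tool goes at most 62.5 mm and 10.7 degrees, less where a joint would pass 70% of its speed; a pose out of reach is approached as far as the arm can. A call with a number of a shift or a turn outside -1 to 1 is refused whole. A call with a gripper value outside its range is refused whole. The fingers move at their own pace and stop on an object; "squeeze" is the grip in N (left out, the last holds). Time passes only in rows, so rows that do not move let the fingers close. It gives the time, the measured TCP pose, the force and the opening at its end, in the units of the state.
- robot.read_state(): the state, without advancing time (a new reading comes with each control period).
- robot.read_camera(name): name is "scene" or "side" or "wrist"; returns the picture (480x640x3 uint8, red, green, blue); there is no depth.
- robot.get_calibration(name): a dict with "fx", "fy", "cx", "cy" (pixels), "R" (3x3) and "t" (3): a world point X has camera coordinates R X + t; the wrist camera has in their place "T_tool_cam" (4x4, takes a point from camera to tool coordinates, whose origin is the TCP and whose axes are the tool frame's). Camera axes: x right, y down, z forward; pixel columns grow to the right and rows downward; lengths in m; the calibration is good to about 2 mm. A picture is of the moment at which its call begins: read the wrist's pose just before it. get_calibration takes no time and is no camera call.
- robot.close_job(): hands the job in, once; it reports no verdict.
Trained networks look in the newest picture that a camera, given by its name, has taken for a name from the list of things; names that differ only in an ending like _2 or _b are one class to them, and where a whole thing is asked for, a point or a joint stands for the part that bears it (a point fixed in the world has none). Each returns a list of dicts, best first, with "p" (0 to 1); they miss things now and then, are a little off and sometimes report something else, mostly with a low value. They report only what shows in the picture. A call takes as long as a camera call. They do not tell look-alikes from the thing itself.
- robot.boxes_of(camera, target): "extent" ([centre column, centre row, width, height] in pixels, round what is visible of it).
- robot.regions_of(camera, target): "region" (480x640 bool, what is visible of it) and "extent" ([centre column, centre row, width, height] in pixels, round what is visible of it).
- robot.mark_of(camera, target): "point" ([column, row] in pixels: a listed point, or the origin of a listed thing).
The state is a dict: "t": time; "q": joint angles; "dq": joint speeds; "joint_torque": joint torques, N m; "tool_pos": TCP position; "orientation": TCP orientation; "force": force on the tool from outside, world axes, zero at the start; "wrist_torque": the same for the moment, N m; "opening": finger opening in m.
Only numpy, scipy, OpenCV 4.12 (cv2) and the standard library are available. Lean on these libraries where they do the work, as an engineer would, in place of code of your own. Each camera call takes 0.05 s, during which the arm holds its last target.

## Working session

There is one attempt and no reset: what is moved stays moved. The work goes in short steps, Python scripts to look and compute and a tool call to move; the robot and the scene stay as the last step left them, time stands still between calls to the robot, and variables do not carry over. Pictures are saved under pics/ and viewed, and the job is handed in when it is done.

Besides the shell and the picture viewer there is one more tool, called by a JSON object that holds its "api" and its "payload". play_rows: Moves the arm, as the interface text tells. Its arguments: {"type":"object","properties":{"plan":{"type":"array","items":{"type":"object","properties":{"slide":{"type":"array","items":{"type":"number","minimum":-1,"maximum":1}},"roll":{"type":"number","minimum":-1,"maximum":1},"fingers":{"type":"number"}}}},"squeeze":{"type":"number"}},"required":["plan"]}

```bash
ls; mkdir -p pics; cat > h.py <<'E'
import numpy as np, cv2
from plant import robot
def save(cam,name):
    im=robot.read_camera(cam); cv2.imwrite('pics/'+name,im[:,:,::-1]); return im
def ray(cam,px):
    c=robot.get_calibration(cam)
    d=np.array([(px[0]-c['cx'])/c['fx'],(px[1]-c['cy'])/c['fy'],1.])
    if 'R' in c:
        R=np.array(c['R']);t=np.array(c['t']); return -R.T@t, R.T@d
    from scipy.spatial.transform import Rotation as Ro
    s=robot.read_state(); Rt=Ro.from_rotvec(s['orientation']).as_matrix()
    T=np.array(c['T_tool_cam']); return Rt@T[:3,3]+np.array(s['tool_pos']), Rt@T[:3,:3]@d
def atz(cam,px,z):
    o,d=ray(cam,px); return o+d*(z-o[2])/d[2]
def proj(cam,X):
    c=robot.get_calibration(cam); 
    if 'R' in c: p=np.array(c['R'])@np.array(X)+np.array(c['t'])
    else:
        from scipy.spatial.transform import Rotation as Ro
        s=robot.read_state(); Rt=Ro.from_rotvec(s['orientation']).as_matrix()
        T=np.array(c['T_tool_cam']); p=Rt.T@(np.array(X)-np.array(s['tool_pos'])); p=T[:3,:3].T@(p-T[:3,3])
    return np.array([c['fx']*p[0]/p[2]+c['cx'],c['fy']*p[1]/p[2]+c['cy']])
def tri(c1,p1,c2,p2):
    o1,d1=ray(c1,p1);o2,d2=ray(c2,p2)
    A=np.stack([d1,-d2],1); s=np.linalg.lstsq(A,o2-o1,rcond=None)[0]
    a=o1+d1*s[0];b=o2+d2*s[1]; return (a+b)/2,np.linalg.norm(a-b)
E
python3 - <<'E'
from h import *
np.set_printoptions(precision=4,suppress=True)
print(robot.read_state())
for c in ['scene','side','wrist']:
    save(c,c+'0.png'); print(c,robot.get_calibration(c))
for c in ['scene','side']:
  for n in ['mouth','disk_mid','vent_top','ring_mid','ring_collar','cup_a','bowl','glass_box','holder']:
    print(c,n,[(np.round(d['point']),round(d['p'],2)) for d in robot.mark_of(c,n)])
E
```

```text
pics
{'t': 0.0, 'q': array([-1.3404,  0.1312,  1.4892,  0.    ,  1.523 , -0.0854]), 'dq': array([ 0.0004,  0.0012,  0.0005,  0.0023, -0.0003,  0.001 ]), 'joint_torque': array([ -0.0019, -55.9839, -49.1763,   0.0766,   0.0356,  -0.0002]), 'tool_pos': array([ 0.1863, -0.5698,  0.2176]), 'orientation': array([ 2.0515,  0.3286, -2.0518]), 'force': array([-0.2828,  0.1738, -1.1654]), 'wrist_torque': array([-0.0041, -0.0614, -0.0513]), 'opening': 0.09287609994592728}
scene {'fx': 580.5934408187943, 'fy': 580.5934408187943, 'cx': 321.44613316648315, 'cy': 237.51642497597135, 'R': array([[-0.8496,  0.5273,  0.0116],
       [ 0.3012,  0.5031, -0.81  ],
       [-0.433 , -0.6847, -0.5863]]), 't': array([ 0.4592, -0.1052,  1.6373])}
side {'fx': 438.67045861654395, 'fy': 438.67045861654395, 'cx': 317.7555958959382, 'cy': 240.2995795826725, 'R': array([[-0.9219, -0.3872, -0.0143],
       [-0.2377,  0.5943, -0.7684],
       [ 0.306 , -0.7049, -0.6399]]), 't': array([0.5109, 0.1661, 0.8799])}
wrist {'fx': 337.66297815281206, 'fy': 337.66297815281206, 'cx': 321.29632060893437, 'cy': 239.6391934044432
[... 886 characters left out ...]
de mouth [(array([306., 214.]), 0.64)]
side disk_mid [(array([431., 202.]), 0.87), (array([403., 243.]), 0.78), (array([385., 181.]), 0.74), (array([380., 210.]), 0.6), (array([377., 163.]), 0.55)]
side vent_top [(array([381., 201.]), 0.57), (array([406., 231.]), 0.46), (array([374., 155.]), 0.45), (array([384., 176.]), 0.4), (array([433., 199.]), 0.4)]
side ring_mid [(array([286., 324.]), 0.96)]
side ring_collar [(array([283., 315.]), 0.92), (array([220., 290.]), 0.39)]
side cup_a [(array([219., 289.]), 0.93), (array([283., 312.]), 0.71)]
side bowl [(array([237., 240.]), 0.64), (array([284., 317.]), 0.49)]
side glass_box [(array([259., 453.]), 0.97)]
side holder [(array([309., 245.]), 0.8)]
```

View pics/scene0.png

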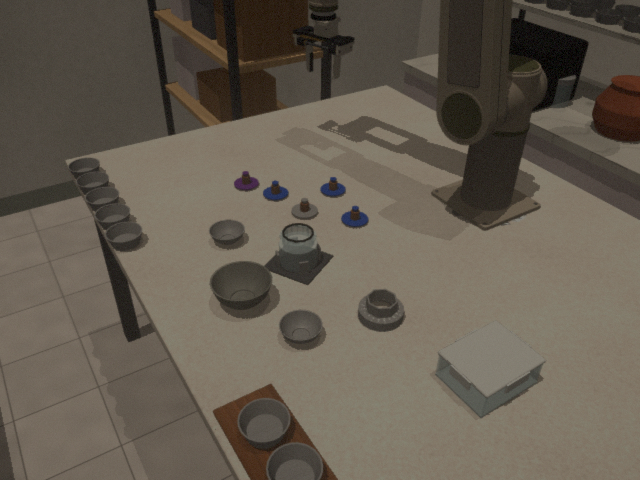

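View pics/side0.png

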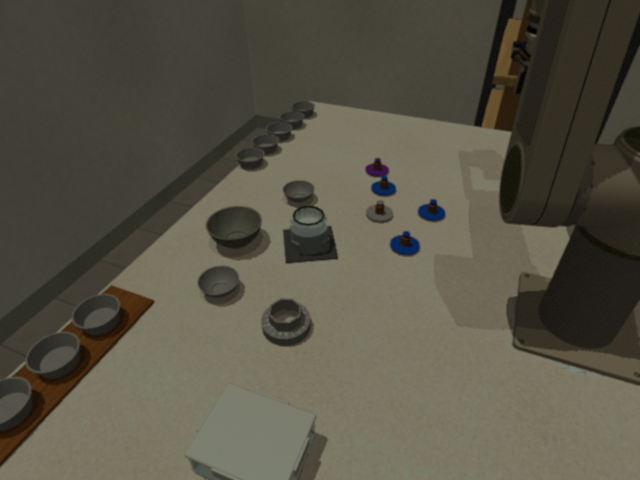

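```bash
python3 - <<'E'
import cv2
a=cv2.imread('pics/scene0.png')[150:270,220:400]; cv2.imwrite('pics/c1.png',cv2.resize(a,(800,533),interpolation=cv2.INTER_CUBIC))
a=cv2.imread('pics/side0.png')[140:270,340:480]; cv2.imwrite('pics/c2.png',cv2.resize(a,(646,600),interpolation=cv2.INTER_CUBIC))
E
```

```text
(no output)
```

View pics/c1.png

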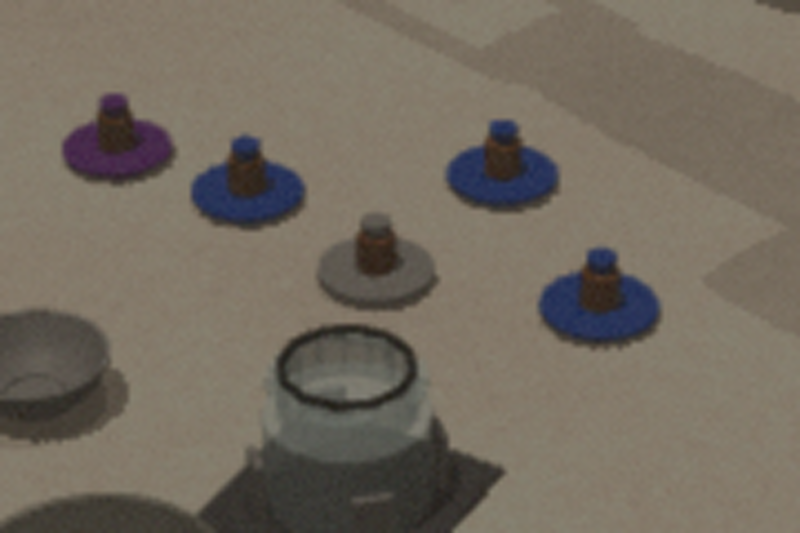

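View pics/c2.png

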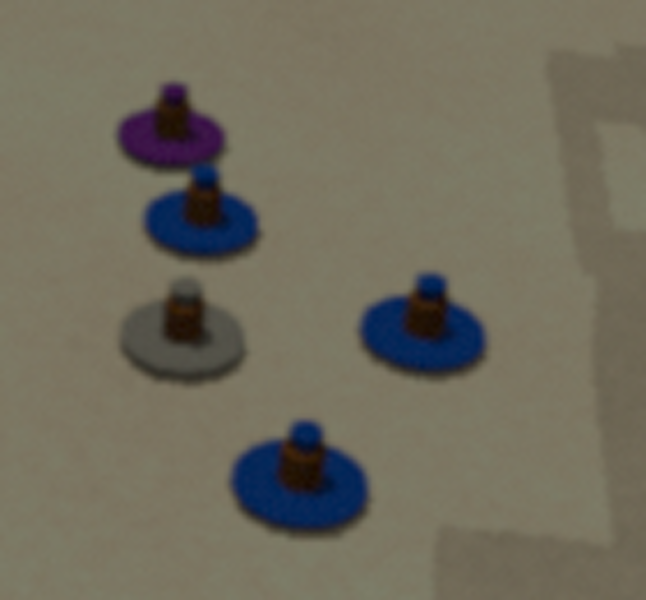

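Five disk look-alikes in the scene picture. Purple is at (246,179), blue at (275,188), (335,185) and (356,218), and plain steel at (305,206), which is (380,210) in the side view. The steel one fits: the task says to leave blue and purple alone, and the crops confirm its colour.

```bash
python3 - <<'E'
from h import *
np.set_printoptions(precision=4,suppress=True)
def M(c,n): return [np.array(d['point']) for d in robot.mark_of(c,n)]
for n,s,d in [('disk_mid',(306,206),(380,210)),('vent_top',(304,198),(381,201)),('mouth',(297,233),(306,214)),('ring_mid',(382,307),(286,324)),('ring_collar',(382,303),(283,315)),('cup_a',(225,238),None),('cup_a',(302,337),(219,289)),('bowl',(242,298),(237,240)),('holder',(301,261),(309,245)),('glass_box',(484,384),(259,453))]:
    print(n, end=' ')
    a=min(M('scene',n),key=lambda p:np.linalg.norm(p-s)); 
    z={'disk_mid':.0215,'vent_top':.043,'mouth':.088,'ring_mid':.0245,'ring_collar':.036}.get(n,0)
    print(a,atz('scene',a,z),end=' ')
    if d is not None:
        b=M('side',n)
        if not b: print(); continue
        b=min(b,key=lambda p:np.linalg.norm(p-d)); print(b,atz('side',b,z),tri('scene',a,'side',b))
    else: print()
for p in [(246,179),(275,188),(335,185),(356,218)]: print(atz('scene',p,.0215))
print(robot.read_state()['t'])
E
```

```text
disk_mid [305.6 205.8] [ 0.4644 -0.204   0.0215] [380.5 210.1] [ 0.46   -0.2008  0.0215] (array([ 0.4616, -0.2082,  0.0172]), np.float64(0.0018329652858391366))
vent_top [304.2 198.5] [ 0.4662 -0.2081  0.043 ] [381.3 201.3] [ 0.4623 -0.2099  0.043 ] (array([ 0.4632, -0.2135,  0.0398]), np.float64(0.0011103928221267777))
mouth [297.4 232.9] [ 0.5919 -0.0248  0.088 ] [305.9 213.9] [ 0.5962 -0.0315  0.088 ] (array([ 0.5932, -0.0238,  0.0915]), np.float64(0.004184577453411441))
ring_mid [381.7 307.1] [0.53   0.2263 0.0245] [285.9 323.5] [0.5227 0.2351 0.0245] (array([0.5267, 0.2258, 0.018 ]), np.float64(0.007579813541682452))
ring_collar [381.8 303.2] [0.5307 0.2263 0.036 ] [282.6 314.6] [0.5336 0.2258 0.036 ] (array([0.5324, 0.228 , 0.0385]), np.float64(0.0005657289801431698))
cup_a [225.3 237.8] [ 0.6993 -0.208   0.    ] 
cup_a [302.5 336.9] [0.7068 0.1938 0.    ] [218.9 288.6] [0.7131 0.1849 0.    ] (array([0.7082, 0.1931, 0.0047]), np.float64(0.007216351161671881))
bowl [242.1 298.2] [0.7618 0.0216 0.    ] [237.3 240. ] [0.7622 0.024  0.    ] (array([0.7623, 0.0234, 0.0005]), np.float64(0.0016605845503516795))
holder [300.6 261.1] [ 0.5832 -0.0267  0.    ] [308.8 245.1] [ 0.5883 -0.0244  0.    ] (array([ 0.5863, -0.0207,  0.0045]), np.float64(0.0014337536969648746))
glass_box [484.  383.7] [0.4734 0.4785 0.    ] [259.1 453.4] [0.4578 0.4678 0.    ] (array([ 0.4615,  0.4664, -0.015 ]), np.float64(0.007689724081218053))
[ 0.5395 -0.4148  0.0215]
[ 0.4914 -0.3278  0.0215]
[ 0.3369 -0.2552  0.0215]
[ 0.3811 -0.0859  0.0215]
2.0
```

```bash
python3 - <<'E'
from h import *
from scipy.spatial.transform import Rotation as Ro
np.set_printoptions(precision=4,suppress=True)
s=robot.read_state(); print(Ro.from_rotvec(s['orientation']).as_matrix())
E
```

```text
[[-0.      0.3106 -0.9506]
 [ 0.     -0.9506 -0.3106]
 [-1.     -0.      0.    ]]
```

{"api": "play_rows", "payload": {"plan": [{"slide": [0.7,0.9,0.3],"roll": 0,"fingers": 0},{"slide": [0.7,0.9,0],"roll": 0,"fingers": 0},{"slide": [0.7,0.9,0],"roll": 0,"fingers": 0},{"slide": [0.7,0.9,0],"roll": 0,"fingers": 0},{"slide": [0.7,0.9,0],"roll": 0,"fingers": 0},{"slide": [0.7,0.9,0],"roll": 0,"fingers": 0},{"slide": [0.7,0.9,0],"roll": 0,"fingers": 0},{"slide": [0.7,0.9,0],"roll": 0,"fingers": 0},{"slide": [0.7,0.9,0],"roll": 0,"fingers": 0},{"slide": [0.7,0.9,0],"roll": 0,"fingers": 0},{"slide": [0.7,0.9,0],"roll": 0,"fingers": 0},{"slide": [0.7,0.9,0],"roll": 0,"fingers": 0},{"slide": [0.7,0.9,0],"roll": 0,"fingers": 0},{"slide": [0,0.3,0],"roll": 0,"fingers": 0},{"slide": [0,0,0],"roll": 0,"fingers": 0}]}}

```text
t: 3.88
tool_pos: [0.4591, -0.2102, 0.2276]
orientation: [2.05, 0.327, -2.051]
force: [-0.3, 0.1, -0.6]
opening: 0.0465
```

```bash
python3 - <<'E'
from h import *
from scipy.spatial.transform import Rotation as Ro
np.set_printoptions(precision=4,suppress=True)
s=robot.read_state(); print(s['q'],s['tool_pos']);print(Ro.from_rotvec(s['orientation']).as_matrix())
save('wrist','w1.png')
for n,z in [('disk_mid',.0215),('vent_top',.043),('mouth',.088)]:
    for d in robot.mark_of('wrist',n): print(n,d['p'],d['point'],atz('wrist',d['point'],z))
E
```

```text
[-0.5306 -0.1327  1.7348 -0.0004  1.5397  0.7233] [ 0.4591 -0.2102  0.2276]
[[-0.0003  0.3116 -0.9502]
 [-0.0002 -0.9502 -0.3116]
 [-1.      0.0001  0.0004]]
disk_mid 0.98 [328.0, 314.0] [ 0.3395 -0.2586  0.0215]
disk_mid 0.89 [520.4, 203.8] [ 0.5366 -0.4195  0.0215]
disk_mid 0.84 [432.8, 219.1] [ 0.4901 -0.3334  0.0215]
disk_mid 0.73 [317.7, 205.9] [ 0.4641 -0.2049  0.0215]
disk_mid 0.68 [215.2, 254.7] [ 0.3721 -0.109   0.0215]
vent_top 0.83 [436.2, 223.5] [ 0.4892 -0.3304  0.043 ]
vent_top 0.81 [534.3, 211.8] [ 0.5332 -0.4242  0.043 ]
vent_top 0.61 [329.6, 326.6] [ 0.3356 -0.2614  0.043 ]
vent_top 0.54 [316.5, 213.2] [ 0.4603 -0.2052  0.043 ]
vent_top 0.47 [211.8, 263.4] [ 0.3703 -0.1122  0.043 ]
mouth 0.71 [149.5, 4.1] [ 0.5881 -0.0275  0.088 ]
```

View pics/w1.png

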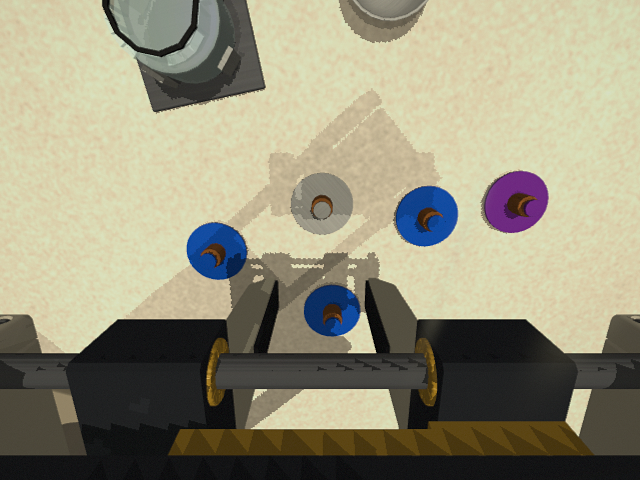

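```bash
python3 - <<'E'
from h import *
np.set_printoptions(precision=4,suppress=True)
im=cv2.imread('pics/w1.png')
for r in robot.regions_of('wrist','disk_mid'):
    e=r['extent']; 
    if abs(e[0]-320)<30 and abs(e[1]-205)<30:
        m=r['region'].astype(np.uint8); c=max(cv2.findContours(m,0,2)[0],key=cv2.contourArea)
        el=cv2.fitEllipse(c); print(r['p'],e,el,atz('wrist',el[0],.009))
for p in [(321,211),(322,210)]: print(atz('wrist',p,.043))
for r in robot.boxes_of('wrist','vent_top'): print(r)
cv2.imwrite('pics/c3.png',cv2.resize(im[160:250,270:380],(733,600),interpolation=cv2.INTER_NEAREST))
E
```

```text
0.71 [320.6, 204.1, 61.6, 64.5] ((321.7384948730469, 203.0704803466797), (61.72348403930664, 62.059417724609375), 150.49472045898438) [ 0.4664 -0.2091  0.009 ]
[ 0.464  -0.2089  0.043 ]
[ 0.4654 -0.2096  0.043 ]
{'extent': [534.5, 206.8, 18.5, 14.3], 'p': 0.67}
{'extent': [437.4, 224.3, 15.4, 17.8], 'p': 0.64}
{'extent': [323.7, 210.9, 21.4, 16.1], 'p': 0.51}
```

View pics/c3.png

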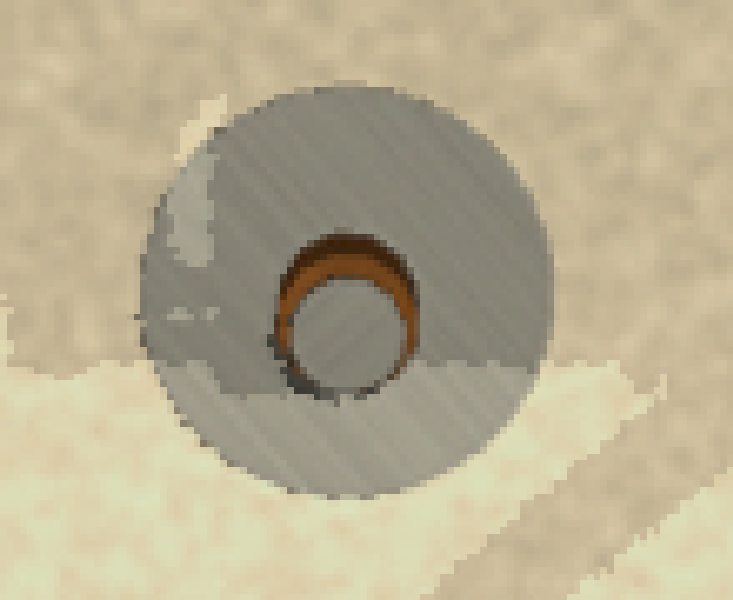

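{"api": "play_rows", "payload": {"plan": [{"slide": [0.2,0.03,-0.5],"roll": 0,"fingers": 0},{"slide": [0,0,-1],"roll": 0,"fingers": 0},{"slide": [0,0,-1],"roll": 0,"fingers": 0},{"slide": [0,0,-1],"roll": 0,"fingers": 0},{"slide": [0,0,-1],"roll": 0,"fingers": 0},{"slide": [0,0,-1],"roll": 0,"fingers": 0},{"slide": [0,0,-1],"roll": 0,"fingers": 0},{"slide": [0,0,-0.4],"roll": 0,"fingers": 0},{"slide": [0,0,0],"roll": 0,"fingers": 0}]}}

```text
t: 5.3
tool_pos: [0.4646, -0.2089, 0.0195]
orientation: [2.05, 0.328, -2.053]
force: [-1.4, 0.1, 0.4]
opening: 0.0465
```

{"api": "play_rows", "payload": {"plan": [{"slide": [0,0,-0.22],"roll": 0,"fingers": 0},{"slide": [0,0,0],"roll": 0,"fingers": -1},{"slide": [0,0,0],"roll": 0,"fingers": -1},{"slide": [0,0,0],"roll": 0,"fingers": -1},{"slide": [0,0,0],"roll": 0,"fingers": -1}], "squeeze": 20}}

```text
t: 5.92
tool_pos: [0.4657, -0.2095, 0.0146]
orientation: [2.051, 0.326, -2.05]
force: [-1.1, -0.4, 4.7]
opening: 0.0236
```

{"api": "play_rows", "payload": {"plan": [{"slide": [0,0,0.5],"roll": 0,"fingers": -1},{"slide": [0,0,1],"roll": 0,"fingers": -1},{"slide": [0,0,1],"roll": 0,"fingers": -1},{"slide": [0,0,1],"roll": 0,"fingers": -1},{"slide": [0,0,1],"roll": 0,"fingers": -1},{"slide": [0.1,0.2,0.9],"roll": 0,"fingers": -1},{"slide": [0.3,0.6,0],"roll": 0,"fingers": -1},{"slide": [0.5,0.8,0],"roll": 0,"fingers": -1},{"slide": [0.5,0.8,0],"roll": 0,"fingers": -1},{"slide": [0.4,0.6,0],"roll": 0,"fingers": -1},{"slide": [0,0,0],"roll": 0,"fingers": -1}]}}

```text
t: 7.3
tool_pos: [0.5197, -0.1184, 0.1766]
orientation: [2.05, 0.328, -2.049]
force: [-0.3, -0.8, -1.9]
opening: 0.0235
```

```bash
python3 - <<'E'
from h import *
np.set_printoptions(precision=4,suppress=True)
s=robot.read_state(); print(s['q'],s['tool_pos'],s['opening'],s['force'])
save('wrist','w2.png')
for n,z in [('mouth',.088),('seal',.091)]:
    for d in robot.mark_of('wrist',n): print(n,d['p'],d['point'],atz('wrist',d['point'],z))
for r in robot.regions_of('wrist','seal')[:2]:
        m=r['region'].astype(np.uint8); c=max(cv2.findContours(m,0,2)[0],key=cv2.contourArea)
        el=cv2.fitEllipse(c); print(r['p'],r['extent'],el,atz('wrist',el[0],.091))
E
```

```text
[-0.3202 -0.0277  1.7287  0.0001  1.4403  0.9327] [ 0.5197 -0.1184  0.1766] 0.023498273076284687 [-0.3418 -0.7632 -1.8754]
mouth 0.93 [229.9, 119.6] [ 0.586 -0.029  0.088]
mouth 0.23 [252.8, 122.2] [ 0.5894 -0.0449  0.088 ]Traceback (most recent call last):
  File "<stdin>", line 6, in <module>
ValueError: it knows: bowl, cup, disk_mid, glass_box, holder, mouth, ring_collar, ring_lugs, ring_mid, threads, vent_top
```

View pics/w2.png

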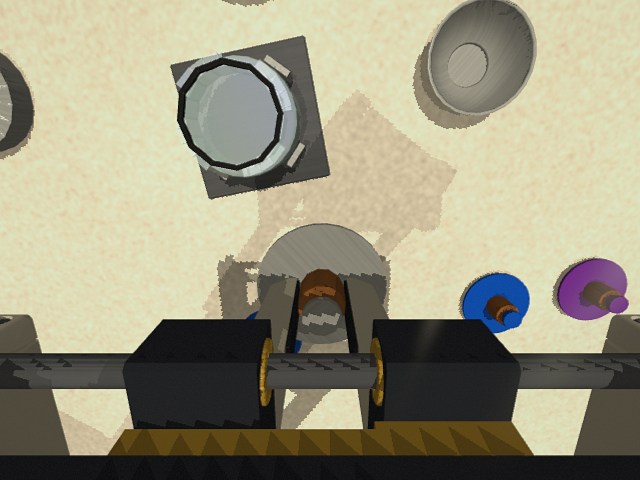

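```bash
python3 - <<'E'
from h import *
np.set_printoptions(precision=4,suppress=True)
im=cv2.imread('pics/w2.png')
g=im.max(2); m=(g<35).astype(np.uint8); m[:45]=0;m[185:]=0;m[:,:165]=0;m[:,300:]=0
n,l,st,ce=cv2.connectedComponentsWithStats(m); k=1+np.argmax(st[1:,4]); print(st[k])
cs,_=cv2.findContours((l==k).astype(np.uint8),cv2.RETR_CCOMP,cv2.CHAIN_APPROX_NONE)
for c in sorted(cs,key=cv2.contourArea)[-2:]:
    # back-project outline to z=.091 and fit a circle
    P=np.array([atz('wrist',p[0],.091)[:2] for p in c]); 
    h=cv2.convexHull(P.astype(np.float32)).reshape(-1,2)
    A=np.c_[2*P,np.ones(len(P))]; x=np.linalg.lstsq(A,(P**2).sum(1),rcond=None)[0]
    print(len(c),x[:2],np.sqrt(x[2]+x[0]**2+x[1]**2))
cv2.imwrite('pics/c4.png',cv2.resize(im[30:210,150:340],(633,600),interpolation=cv2.INTER_CUBIC))
# disk held: flange centre
print(proj('wrist',[0.5197,-0.1184,.175]))
E
```

```text
[ 177   59  106  111 1548]
291 [ 0.588  -0.0296] 0.03321873760930945
306 [ 0.5881 -0.0288] 0.035857521736391874
[320.0672 288.5834]
```

View pics/c4.png

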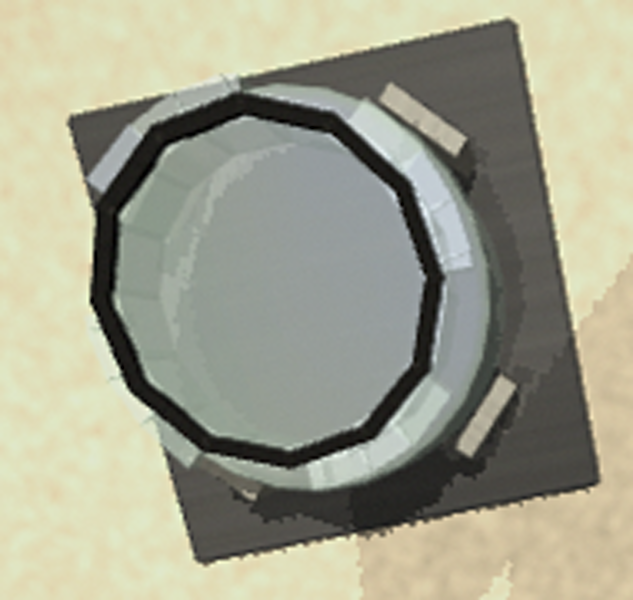

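```bash
python3 - <<'E'
from h import *
np.set_printoptions(precision=4,suppress=True)
im=cv2.imread('pics/w2.png')
cv2.imwrite('pics/c5.png',cv2.resize(im[210:350,240:405],(707,600),interpolation=cv2.INTER_CUBIC))
c=robot.get_calibration('wrist'); print(np.array(c['T_tool_cam']))
E
```

```text
[[-0.0006 -0.2862  0.9582 -0.1664]
 [ 1.      0.0001  0.0007 -0.0005]
 [-0.0003  0.9582  0.2862 -0.0788]
 [ 0.      0.      0.      1.    ]]
```

View pics/c5.png

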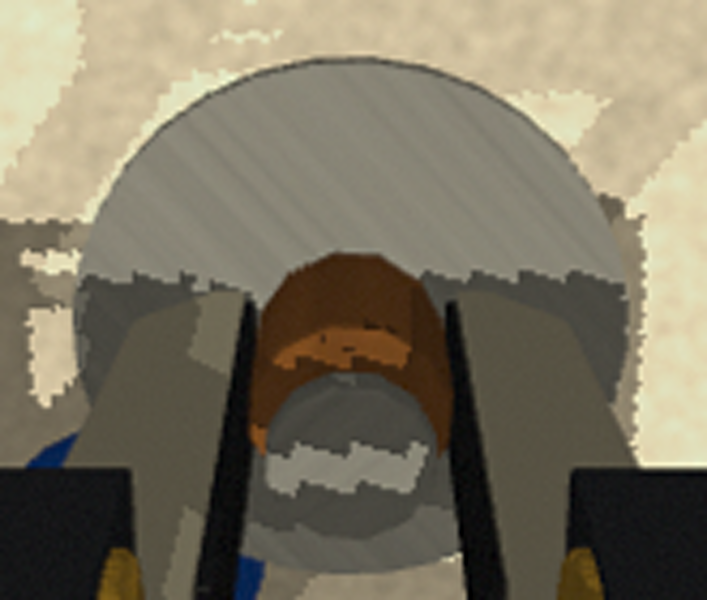

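```bash
python3 - <<'E'
from h import *
np.set_printoptions(precision=4,suppress=True)
im=cv2.imread('pics/w2.png')
P=np.array([(352,58),(230,85),(150,150),(82,255),(75,310),(86,395),(628,310),(624,250),(558,142),(470,82),(350,573),(420,565),(285,563)])/4.285+[240,210]
for z in [.160,.165,.168,.171,.174]:
    Q=np.array([atz('wrist',p,z)[:2] for p in P]); A=np.c_[2*Q,np.ones(len(Q))]
    x=np.linalg.lstsq(A,(Q**2).sum(1),rcond=None)[0]; r=np.sqrt(x[2]+x[0]**2+x[1]**2)
    print(z,x[:2]-[.5197,-.1184],r,np.abs(np.linalg.norm(Q-x[:2],axis=1)-r).max())
E
```

```text
0.16 [-0.0052 -0.0031] 0.0382741102174858 0.0008216680726797349
0.165 [-0.0031 -0.0024] 0.03722720739362227 0.0007991931772323921
0.168 [-0.0018 -0.002 ] 0.03659906569929825 0.000785708239956627
0.171 [-0.0005 -0.0015] 0.03597092400497984 0.000772223302687905
0.174 [ 0.0008 -0.0011] 0.035342782310662485 0.0007587383654207858
```

{"api": "play_rows", "payload": {"plan": [{"slide": [0.05,0.5,-0.2],"roll": 0,"fingers": -1},{"slide": [0.1,0.9,-0.4],"roll": 0,"fingers": -1},{"slide": [0.08,0.9,-0.4],"roll": 0,"fingers": -1},{"slide": [0,0.05,-0.2],"roll": 0,"fingers": -1},{"slide": [0,0,0],"roll": 0,"fingers": -1}]}}

```text
t: 8.02
tool_pos: [0.5256, -0.0491, 0.1394]
orientation: [2.049, 0.327, -2.052]
force: [1.1, 1.3, -1.5]
opening: 0.0233
```

```bash
cat >> h.py <<'E'
def ring_fit(im,box,z,thr=35):
    g=im.max(2); m=np.zeros(g.shape,np.uint8); x0,x1,y0,y1=box; m[y0:y1,x0:x1]=(g[y0:y1,x0:x1]<thr)
    n,l,st,ce=cv2.connectedComponentsWithStats(m); k=1+np.argmax(st[1:,4]); print(st[k])
    cs,_=cv2.findContours((l==k).astype(np.uint8),cv2.RETR_CCOMP,cv2.CHAIN_APPROX_NONE)
    for c in sorted(cs,key=cv2.contourArea)[-2:]:
        P=np.array([atz('wrist',p[0],z)[:2] for p in c]); A=np.c_[2*P,np.ones(len(P))]; x=np.linalg.lstsq(A,(P**2).sum(1),rcond=None)[0]
        print(len(c),x[:2],np.sqrt(x[2]+x[0]**2+x[1]**2))
E
python3 - <<'E'
from h import *
np.set_printoptions(precision=4,suppress=True)
print(robot.read_state()['tool_pos'])
im=save('wrist','w3.png')
for d in robot.mark_of('wrist','mouth'): print(d['p'],d['point'],atz('wrist',d['point'],.088))
try: ring_fit(im,(220,420,20,250),.091)
except Exception as e: print(e)
E
```

```text
[ 0.5256 -0.0491  0.1394]
0.68 [319.0, 158.7] [ 0.5893 -0.0272  0.088 ]
[ 261   95  119  123 1957]
318 [ 0.5895 -0.0278] 0.03332985473775089
335 [ 0.5894 -0.0279] 0.036129223704482426
```

View pics/w3.png

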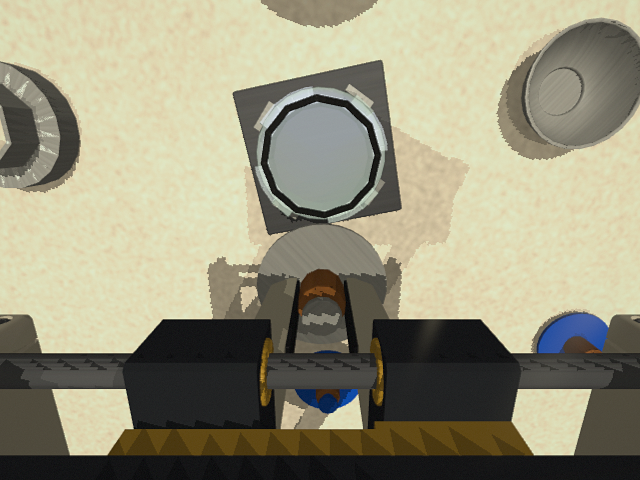

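{"api": "play_rows", "payload": {"plan": [{"slide": [0.5,0.2,0],"roll": 0,"fingers": -1},{"slide": [0.9,0.3,0],"roll": 0,"fingers": -1},{"slide": [0.72,0.24,-0.2],"roll": 0,"fingers": -1},{"slide": [0,0,-0.6],"roll": 0,"fingers": -1},{"slide": [0,0,0],"roll": 0,"fingers": -1},{"slide": [0,0,0],"roll": 0,"fingers": -1}]}}

```text
t: 8.88
tool_pos: [0.589, -0.0272, 0.1158]
orientation: [2.05, 0.326, -2.052]
force: [-0.1, -0.8, -1.8]
opening: 0.0238
```

{"api": "play_rows", "payload": {"plan": [{"slide": [0.02,0.02,-0.2],"roll": 0,"fingers": -1},{"slide": [0,0,-0.15],"roll": 0,"fingers": -1},{"slide": [0,0,-0.1],"roll": 0,"fingers": -1},{"slide": [0,0,0],"roll": 0,"fingers": -1}]}}

```text
t: 9.38
tool_pos: [0.5904, -0.0262, 0.1026]
orientation: [2.051, 0.327, -2.051]
force: [-0.4, -1.0, -0.1]
opening: 0.0238
```

{"api": "play_rows", "payload": {"plan": [{"slide": [0,0,-0.1],"roll": 0,"fingers": -1},{"slide": [0,0,0],"roll": 0,"fingers": -1}]}}

```text
t: 9.62
tool_pos: [0.5904, -0.0264, 0.0997]
orientation: [2.051, 0.326, -2.051]
force: [-3.6, -1.6, 1.7]
opening: 0.0235
```

```bash
python3 - <<'E'
from h import *
im=save('wrist','w4.png'); print(robot.read_state()['force'])
a=save('side','s4.png'); cv2.imwrite('pics/c6.png',cv2.resize(a[150:270,250:380,::-1],(650,600),interpolation=cv2.INTER_CUBIC))
E
```

```text
[-3.13732379 -1.44822931  2.66619891]
```

View pics/w4.png

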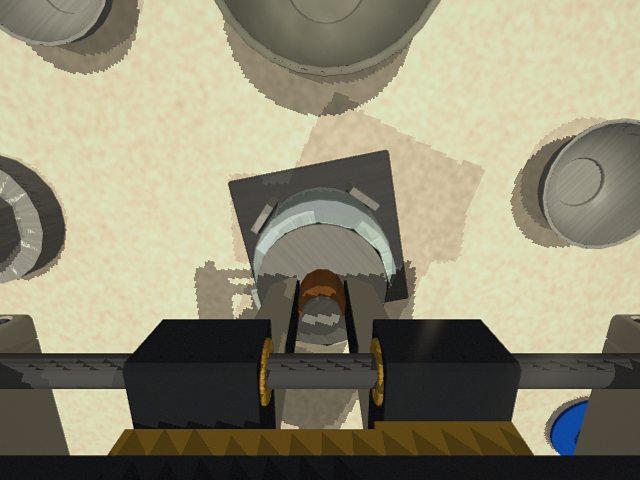

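View pics/c6.png

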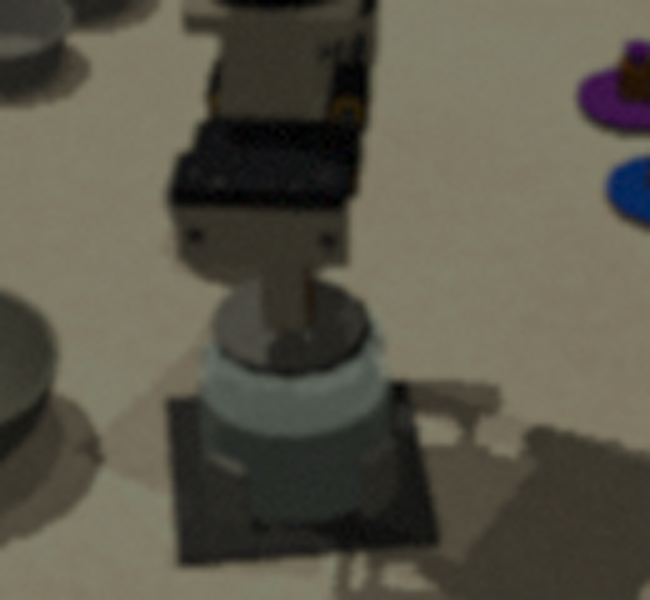

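{"api": "play_rows", "payload": {"plan": [{"slide": [0,0,0],"roll": 0,"fingers": -0.2},{"slide": [0,0,0],"roll": 0,"fingers": -0.2},{"slide": [0,0,0.2],"roll": 0,"fingers": -0.2},{"slide": [0,0,0.8],"roll": 0,"fingers": 0},{"slide": [0,0.3,1],"roll": 0,"fingers": 0.5},{"slide": [-0.3,0.9,1],"roll": 0,"fingers": 1},{"slide": [-0.6,0.9,0.5],"roll": 0,"fingers": 1},{"slide": [-0.6,0.9,0],"roll": 0,"fingers": 1},{"slide": [-0.6,0.9,0],"roll": 0,"fingers": 1},{"slide": [0,0,0],"roll": 0,"fingers": 1}]}}

```text
t: 10.98
tool_pos: [0.5269, 0.0926, 0.2053]
orientation: [2.051, 0.33, -2.049]
force: [-0.4, -0.0, -0.6]
opening: 0.0927
```

```bash
python3 - <<'E'
from h import *
np.set_printoptions(precision=4,suppress=True)
s=robot.read_state(); print(s['tool_pos'],s['force'])
im=save('wrist','w5.png')
for n,z in [('disk_mid',.1065),('vent_top',.128),('ring_collar',.036),('ring_mid',.0245)]:
    for d in robot.mark_of('wrist',n): print(n,d['p'],d['point'],atz('wrist',d['point'],z))
a=save('scene','x5.png'); cv2.imwrite('pics/c7.png',cv2.resize(a[200:290,240:360,::-1],(800,600),interpolation=cv2.INTER_CUBIC))
E
```

```text
[0.5269 0.0926 0.2053] [-0.3837 -0.0088 -0.6139]
disk_mid 0.83 [435.0, 381.2] [ 0.4292 -0.0533  0.1065]
disk_mid 0.57 [482.1, 213.3] [ 0.5885 -0.0245  0.1065]
disk_mid 0.49 [463.0, 3.9] [0.716  0.0517 0.1065]
vent_top 0.97 [498.6, 218.3] [ 0.5901 -0.0267  0.128 ]
vent_top 0.76 [440.1, 397.1] [ 0.4295 -0.0507  0.128 ]
```

View pics/w5.png

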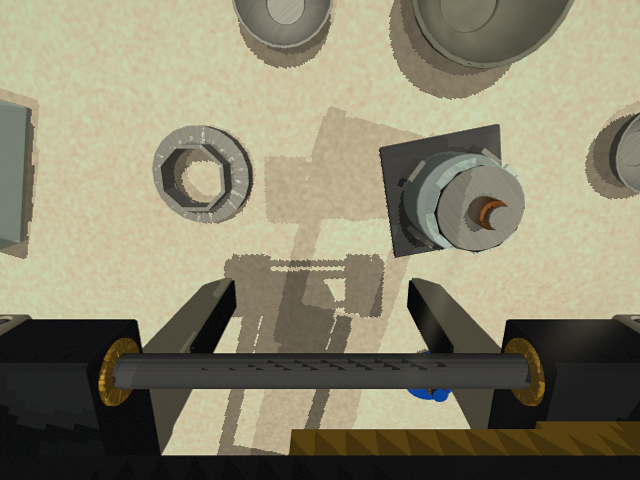

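View pics/c7.png

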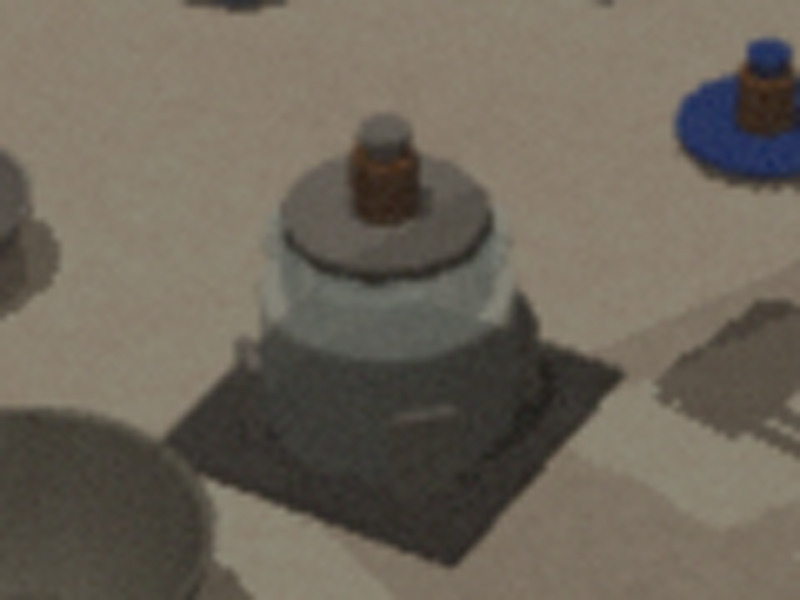

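```bash
python3 - <<'E'
from h import *
from scipy.spatial.transform import Rotation as Ro
np.set_printoptions(precision=3,suppress=True)
c=robot.get_calibration('wrist');T=np.array(c['T_tool_cam'])
def pr(X,pos,rv):
    Rt=Ro.from_rotvec(rv).as_matrix(); p=(X-pos)@Rt; p=(p-T[:3,3])@T[:3,:3]
    return np.stack([c['fx']*p[...,0]/p[...,2]+c['cx'],c['fy']*p[...,1]/p[...,2]+c['cy']],-1).astype(np.float32)
th=np.radians(np.arange(0,360,.5)); R=np.arange(.050,.028,-.0002)
out=[]
for f,pos,rv,ctr in [('w2',[.5197,-.1184,.1766],[2.05,.328,-2.049],[.588,-.0292]),('w3',[.5256,-.0491,.1394],[2.049,.327,-2.052],[.5895,-.0278])]:
    im=cv2.imread(f'pics/{f}.png')
    X=np.stack([ctr[0]+R[:,None]*np.cos(th),ctr[1]+R[:,None]*np.sin(th),0*R[:,None]+.085+0*th],-1)
    P=pr(X,np.array(pos),np.array(rv)); out.append(cv2.resize(cv2.remap(im,P[...,0],P[...,1],cv2.INTER_LINEAR),(792,280)))
o=np.vstack(out)
for k in range(0,360,30): cv2.putText(o,str(k),(int(k*2.2),275),0,.4,(0,0,255),1); cv2.line(o,(int(k*2.2),0),(int(k*2.2),560),(0,0,255),1)
cv2.imwrite('pics/pol.png',o)
E
```

```text
(no output)
```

View pics/pol.png

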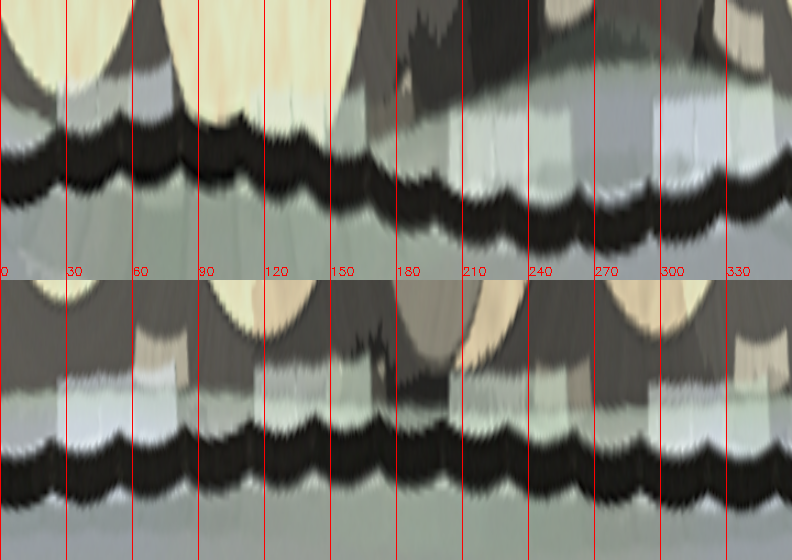

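{"api": "play_rows", "payload": {"plan": [{"slide": [0,0.5,0.3],"roll": 0.5,"fingers": 1},{"slide": [0,0.8,0.2],"roll": 1,"fingers": 1},{"slide": [0.1,0.8,0],"roll": 1,"fingers": 1},{"slide": [0,0.8,0],"roll": 1,"fingers": 1},{"slide": [0,0.8,0],"roll": 1,"fingers": 1},{"slide": [0,0.6,0],"roll": 1,"fingers": 1},{"slide": [0,0.2,0],"roll": 1,"fingers": 1},{"slide": [0,0,0],"roll": 0,"fingers": 1}]}}

```text
t: 12.28
tool_pos: [0.5307, 0.2258, 0.2192]
orientation: [1.461, 1.024, -1.461]
force: [-0.2, -0.0, 0.2]
opening: 0.093
```

```bash
python3 - <<'E'
from h import *
from scipy.spatial.transform import Rotation as Ro
np.set_printoptions(precision=4,suppress=True)
s=robot.read_state(); R=Ro.from_rotvec(s['orientation']).as_matrix(); print(s['q'],s['tool_pos'],s['force'],np.degrees(np.arctan2(R[1,1],R[0,1])))
im=save('wrist','w6.png')
for n,z in [('ring_collar',.036),('ring_mid',.0245),('ring_lugs',.0045)]:
    for d in robot.mark_of('wrist',n): print(n,d['p'],d['point'],atz('wrist',d['point'],z))
E
```

```text
[ 0.3133  0.0681  1.5536 -0.      1.5205  0.6616] [0.5307 0.2258 0.2192] [-0.2488 -0.0063  0.1774] -19.955525657816633
```

View pics/w6.png

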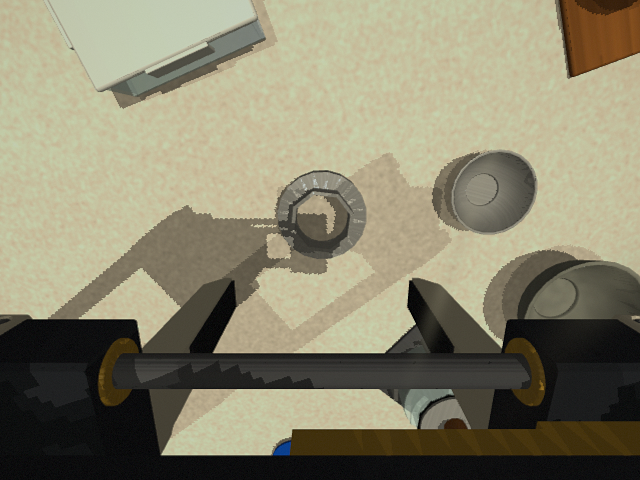

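```bash
python3 - <<'E'
from h import *
im=cv2.imread('pics/w6.png')
cv2.imwrite('pics/c8.png',cv2.resize(im[160:270,265:380],(627,600),interpolation=cv2.INTER_CUBIC))
E
```

```text
(no output)
```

View pics/c8.png

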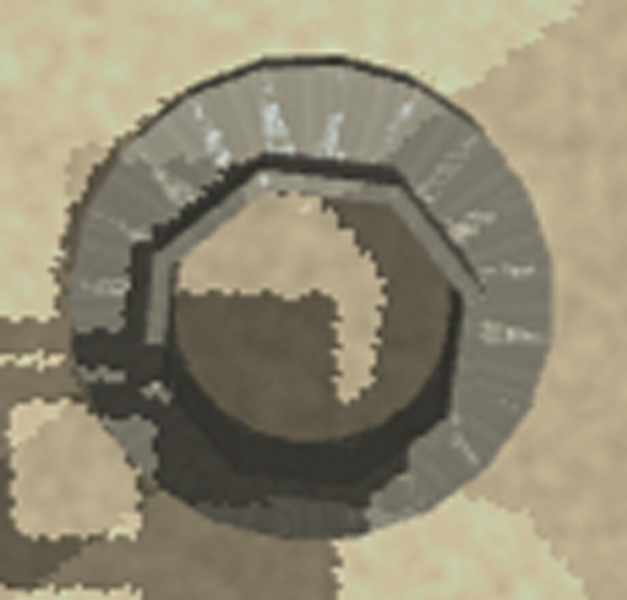

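```bash
python3 - <<'E'
from h import *
np.set_printoptions(precision=4,suppress=True)
k=600/110; B=np.array([265,160])
P=np.array([(300,57),(68,300),(552,300),(310,540),(110,165),(470,120),(135,455)])/[627/115,k]+B
Q=np.array([atz('wrist',p,.023)[:2] for p in P]); A=np.c_[2*Q,np.ones(len(Q))]
x=np.linalg.lstsq(A,(Q**2).sum(1),rcond=None)[0]; print(x[:2],np.sqrt(x[2]+x[0]**2+x[1]**2))
C=np.array([(153,256),(262,172),(402,188),(480,288)])/[627/115,k]+B
W=np.array([atz('wrist',p,.049)[:2] for p in C]); d=np.diff(W,axis=0)
print(np.linalg.norm(d,axis=1), np.degrees(np.arctan2(d[:,1],d[:,0])))
print(np.linalg.norm(W-x[:2],axis=1))
# rectify at z=.049 top view, yaw -20 right
im=cv2.imread('pics/w6.png')
n=600; s=.12/n; a=np.radians(-20); ux=np.array([np.cos(a),np.sin(a)]); uy=np.array([np.sin(a),-np.cos(a)])
c=x[:2]; cor=[c+(i*ux+j*uy)*.06 for i,j in [(-1,-1),(1,-1),(1,1),(-1,1)]]
px=np.array([proj('wrist',[*q,.049]) for q in cor],np.float32)
M=cv2.getPerspectiveTransform(px,np.array([[0,0],[n,0],[n,n],[0,n]],np.float32))
cv2.imwrite('pics/rect.png',cv2.warpPerspective(im,M,(n,n),flags=cv2.INTER_CUBIC))
E
```

```text
[0.5298 0.2233] 0.04891807022921573
[0.0256 0.0259 0.0239] [ 17.4253 -26.5927 -71.6742]
[0.0333 0.0324 0.0327 0.0328]
```

View pics/rect.png

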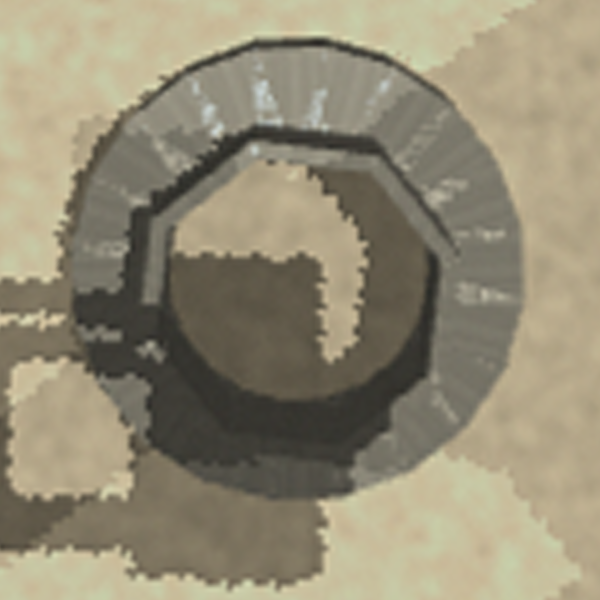

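{"api": "play_rows", "payload": {"plan": [{"slide": [-0.04,-0.07,-0.5],"roll": -0.87,"fingers": 1},{"slide": [0,0,-1],"roll": 0,"fingers": 1},{"slide": [0,0,-1],"roll": 0,"fingers": 1},{"slide": [0,0,-1],"roll": 0,"fingers": 1},{"slide": [0,0,-1],"roll": 0,"fingers": 1},{"slide": [0,0,-1],"roll": 0,"fingers": 1},{"slide": [0,0,-0.6],"roll": 0,"fingers": 1},{"slide": [0,0,0],"roll": 0,"fingers": 1}]}}

```text
t: 13.48
tool_pos: [0.5282, 0.2231, 0.0352]
orientation: [1.544, 0.95, -1.549]
force: [0.5, -0.6, 0.8]
opening: 0.0929
```

{"api": "play_rows", "payload": {"plan": [{"slide": [0.04,0,-0.26],"roll": 0,"fingers": 1},{"slide": [0,0,0],"roll": 0,"fingers": -1},{"slide": [0,0,0],"roll": 0,"fingers": -1},{"slide": [0,0,0],"roll": 0,"fingers": -1},{"slide": [0,0,0],"roll": 0,"fingers": -1}], "squeeze": 40}}

```text
t: 14.1
tool_pos: [0.5307, 0.2239, 0.0292]
orientation: [1.546, 0.95, -1.545]
force: [0.3, 0.3, 2.1]
opening: 0.0616
```

```bash
python3 - <<'E'
from h import *
from scipy.spatial.transform import Rotation as Ro
s=robot.read_state(); R=Ro.from_rotvec(s['orientation']).as_matrix(); print(s['q'],s['tool_pos'],s['force'],s['opening'],np.degrees(np.arctan2(R[1,1],R[0,1])))
E
```

```text
[3.10180560e-01 2.37020708e-01 1.72968687e+00 1.84291098e-05
 1.17425784e+00 7.79035685e-01] [0.53073079 0.22388586 0.02917054] [0.27064572 0.33463668 2.10595578] 0.061557270633556066 -26.863833012938024
```

{"api": "play_rows", "payload": {"plan": [{"slide": [0,0,0.4],"roll": 0,"fingers": -1},{"slide": [0,0,1],"roll": 0,"fingers": -1},{"slide": [0,0,1],"roll": 0,"fingers": -1},{"slide": [0,0,1],"roll": 0,"fingers": -1},{"slide": [0,0,1],"roll": 0,"fingers": -1},{"slide": [0,-0.5,0.6],"roll": 0.25,"fingers": -1},{"slide": [0.2,-0.9,0],"roll": 0.5,"fingers": -1},{"slide": [0.2,-0.9,0],"roll": 0.5,"fingers": -1},{"slide": [0.2,-0.9,0],"roll": 0.5,"fingers": -1},{"slide": [0.2,-0.9,0],"roll": 0.5,"fingers": -1},{"slide": [0.2,-0.9,0],"roll": 0.5,"fingers": -1},{"slide": [0.2,-0.9,0],"roll": 0.5,"fingers": -1},{"slide": [0.2,-0.9,0],"roll": 0.5,"fingers": -1},{"slide": [0.2,-0.9,0],"roll": 0.5,"fingers": -1},{"slide": [0.2,-0.5,0],"roll": 0,"fingers": -1},{"slide": [0.16,-0.15,0],"roll": 0,"fingers": -1},{"slide": [0,0,0],"roll": 0,"fingers": -1},{"slide": [0,0,0],"roll": 0,"fingers": -1}]}}

```text
t: 16.35
tool_pos: [0.5891, -0.0258, 0.1787]
orientation: [1.117, 1.266, -1.117]
force: [0.0, 0.8, -1.5]
opening: 0.0619
```

```bash
cat > st.py <<'E'
from h import *
from scipy.spatial.transform import Rotation as Ro
np.set_printoptions(precision=4,suppress=True)
s=robot.read_state(); R=Ro.from_rotvec(s['orientation']).as_matrix(); print('q5',s['q'][5],s['tool_pos'],'F',s['force'],'T',s['wrist_torque'],'op',s['opening'],'yaw',np.degrees(np.arctan2(R[1,1],R[0,1])),'t',s['t'],'tilt',R[:,0])
E
python3 - <<'E'
import st
from h import *
a=save('side','s7.png'); cv2.imwrite('pics/c9.png',cv2.resize(a[120:270,230:390,::-1],(640,600),interpolation=cv2.INTER_CUBIC))
save('wrist','w7.png')
E
```

```text
q5 -0.2559045141146929 [ 0.5891 -0.0258  0.1787] F [ 0.0181  0.8344 -1.483 ] T [-0.0308 -0.088  -0.0131] op 0.06189687763738286 yaw 7.159441115916813 t 16.35 tilt [-0.0003  0.0003 -1.    ]
```

View pics/c9.png

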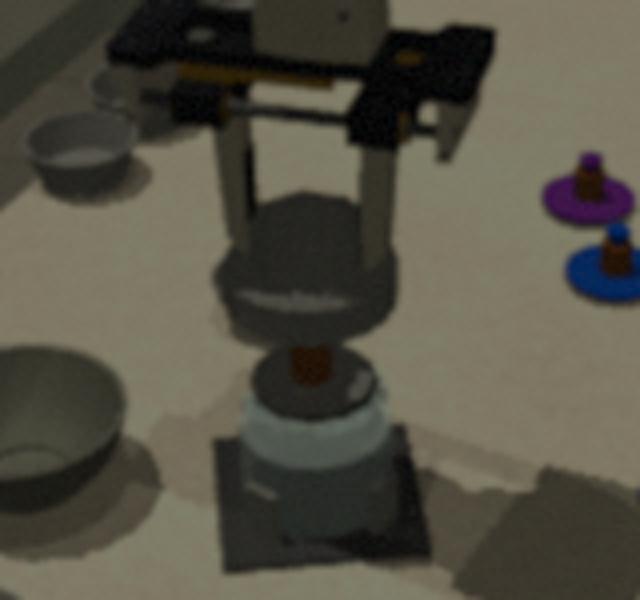

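View pics/w7.png

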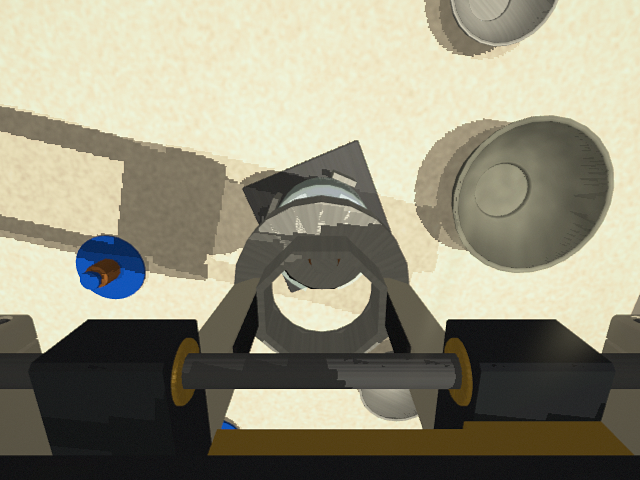

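{"api": "play_rows", "payload": {"plan": [{"slide": [0.02,-0.03,-0.5],"roll": 0,"fingers": -1},{"slide": [0,0,-0.8],"roll": 0,"fingers": -1},{"slide": [0,0,-0.5],"roll": 0,"fingers": -1},{"slide": [0,0,0],"roll": 0,"fingers": -1},{"slide": [0,0,0],"roll": 0,"fingers": -1}]}}

```text
t: 17.08
tool_pos: [0.5902, -0.0276, 0.1253]
orientation: [1.117, 1.265, -1.117]
force: [-0.6, -0.1, -1.2]
opening: 0.0616
```

```bash
python3 st.py
```

```text
q5 -0.2581271919782653 [ 0.5902 -0.0276  0.1253] F [-0.5717 -0.1247 -1.1989] T [-0.0579 -0.1107  0.0523] op 0.06164907818747694 yaw 7.136776711373623 t 17.075 tilt [ 0.0007 -0.0001 -1.    ]
```

{"api": "play_rows", "payload": {"plan": [{"slide": [0,0.02,-0.2],"roll": 0,"fingers": -1},{"slide": [0,0,-0.15],"roll": 0,"fingers": -1},{"slide": [0,0,-0.05],"roll": 0,"fingers": -1},{"slide": [0,0,0],"roll": 0,"fingers": -1}]}}

```text
t: 17.58
tool_pos: [0.5897, -0.027, 0.1125]
orientation: [1.117, 1.266, -1.117]
force: [0.8, 0.5, -1.9]
opening: 0.0618
```

{"api": "play_rows", "payload": {"plan": [{"slide": [0,0,-0.1],"roll": 0,"fingers": -1},{"slide": [0,0,0],"roll": 0,"fingers": -1}]}}

```text
t: 17.82
tool_pos: [0.5897, -0.027, 0.1094]
orientation: [1.117, 1.266, -1.117]
force: [0.4, 0.4, -2.8]
opening: 0.0616
```

```bash
python3 st.py
```

```text
q5 -0.2571407016082851 [ 0.5897 -0.027   0.1094] F [ 0.3885  0.4185 -2.7501] T [-0.0196 -0.1368  0.0059] op 0.06158187781594318 yaw 7.134100221644333 t 17.825 tilt [-0.0005  0.0001 -1.    ]
```

No contact yet; continue in small steps.

{"api": "play_rows", "payload": {"plan": [{"slide": [0,0,-0.07],"roll": 0,"fingers": -1},{"slide": [0,0,0],"roll": 0,"fingers": -1}]}}

```text
t: 18.08
tool_pos: [0.5901, -0.0271, 0.1086]
orientation: [1.117, 1.265, -1.117]
force: [-2.5, 0.5, 4.2]
opening: 0.0618
```

{"api": "play_rows", "payload": {"plan": [{"slide": [0,0,-0.05],"roll": 0,"fingers": -1},{"slide": [0,0,0],"roll": 0,"fingers": -1}]}}

```text
t: 18.32
tool_pos: [0.5901, -0.0271, 0.1086]
orientation: [1.117, 1.265, -1.116]
force: [-8.1, 0.9, 14.7]
opening: 0.0619
```

```bash
python3 st.py
```

```text
q5 -0.25709109641864003 [ 0.5901 -0.0271  0.1086] F [-8.074   0.8761 14.7041] T [ 0.0843  1.7858 -0.035 ] op 0.06186187393494646 yaw 7.139065090871211 t 18.325 tilt [ 0.0008 -0.0003 -1.    ]
```

{"api": "play_rows", "payload": {"plan": [{"slide": [-0.03,0,0.07],"roll": 0,"fingers": -1},{"slide": [0,0,0],"roll": -0.5,"fingers": -1},{"slide": [0,0,0],"roll": -1,"fingers": -1},{"slide": [0,0,0],"roll": -1,"fingers": -1},{"slide": [0,0,0],"roll": -1,"fingers": -1},{"slide": [0,0,0],"roll": 0,"fingers": -1}], "squeeze": 50}}

```text
t: 19.08
tool_pos: [0.5894, -0.0271, 0.1086]
orientation: [1.472, 1.014, -1.471]
force: [0.4, 0.6, 2.7]
opening: 0.0615
```

```bash
python3 st.py
```

```text
q5 0.23061856381884216 [ 0.5894 -0.0271  0.1086] F [0.3993 0.6131 2.6857] T [-0.0608 -0.025  -0.0918] op 0.06149031469135757 yaw -20.824897962990963 t 19.075 tilt [ 0.001  -0.0001 -1.    ]
```

{"api": "play_rows", "payload": {"plan": [{"slide": [0,0,-0.02],"roll": -0.6,"fingers": -1},{"slide": [0,0,0],"roll": -0.6,"fingers": -1},{"slide": [0,0,-0.02],"roll": -0.6,"fingers": -1},{"slide": [0,0,0],"roll": -0.3,"fingers": -1},{"slide": [0,0,0],"roll": 0,"fingers": -1}]}}

```text
t: 19.7
tool_pos: [0.5887, -0.027, 0.1065]
orientation: [1.672, 0.826, -1.673]
force: [-0.2, 0.4, -2.7]
opening: 0.0619
```

```bash
python3 st.py
```

```text
q5 0.5214190508686722 [ 0.5887 -0.027   0.1065] F [-0.2415  0.4459 -2.7277] T [ 0.0389 -0.0088  0.0362] op 0.06186019071431656 yaw -37.486490696979224 t 19.7 tilt [-0.0007  0.0001 -1.    ]
```

{"api": "play_rows", "payload": {"plan": [{"slide": [0,0,-0.1],"roll": 0,"fingers": -1},{"slide": [0,0,-0.04],"roll": 0,"fingers": -1},{"slide": [0,0,0],"roll": 0,"fingers": -1}]}}

```text
t: 20.08
tool_pos: [0.5889, -0.027, 0.1028]
orientation: [1.674, 0.824, -1.675]
force: [-1.4, -0.1, -0.3]
opening: 0.0617
```

```bash
python3 st.py
```

```text
q5 0.5239299642681983 [ 0.5889 -0.027   0.1028] F [-1.3889 -0.1059 -0.2623] T [-0.0067  0.1546  0.0399] op 0.06173173325359297 yaw -37.627771498708654 t 20.075 tilt [-0.0003  0.0001 -1.    ]
```

{"api": "play_rows", "payload": {"plan": [{"slide": [0,0,-0.04],"roll": 0,"fingers": -1},{"slide": [0,0,-0.01],"roll": -0.5,"fingers": -1},{"slide": [0,0,-0.01],"roll": -0.6,"fingers": -1},{"slide": [0,0,-0.01],"roll": -0.6,"fingers": -1},{"slide": [0,0,0],"roll": -0.6,"fingers": -1},{"slide": [0,0,0],"roll": 0,"fingers": -1}], "squeeze": 60}}

```text
t: 20.82
tool_pos: [0.5898, -0.0271, 0.1016]
orientation: [1.885, 0.575, -1.882]
force: [0.4, 0.5, 4.1]
opening: 0.062
```

```bash
python3 st.py
```

```text
q5 0.845148278161405 [ 0.5898 -0.0271  0.1016] F [0.4408 0.4813 4.1431] T [ 0.1102 -0.0375 -0.1209] op 0.06200400138937791 yaw -56.03356471574342 t 20.825 tilt [ 0.0019 -0.0001 -1.    ]
```

Turning freely under light press. Continue the clockwise twist.

{"api": "play_rows", "payload": {"plan": [{"slide": [0,0,-0.01],"roll": -0.6,"fingers": -1},{"slide": [0,0,-0.01],"roll": -0.6,"fingers": -1},{"slide": [0,0,-0.01],"roll": -0.6,"fingers": -1},{"slide": [0,0,-0.01],"roll": -0.6,"fingers": -1},{"slide": [0,0,0],"roll": 0,"fingers": -1}]}}

```text
t: 21.45
tool_pos: [0.5898, -0.027, 0.1006]
orientation: [2.086, 0.27, -2.081]
force: [-0.5, -0.0, 5.1]
opening: 0.0618
```

```bash
python3 st.py
```

```text
q5 1.1797000805790652 [ 0.5898 -0.027   0.1006] F [-0.4838 -0.0233  5.1215] T [ 0.1521  0.1504 -0.1654] op 0.061835333491957245 yaw -75.19989361518198 t 21.45 tilt [ 0.002  -0.0001 -1.    ]
```

{"api": "play_rows", "payload": {"plan": [{"slide": [0,0,-0.01],"roll": -0.6,"fingers": -1},{"slide": [0,0,-0.01],"roll": -0.6,"fingers": -1},{"slide": [0,0,-0.01],"roll": -0.6,"fingers": -1},{"slide": [0,0,0],"roll": 0,"fingers": -1}]}}

```text
t: 21.95
tool_pos: [0.5901, -0.0271, 0.1002]
orientation: [2.221, 0.007, -2.215]
force: [-1.2, 0.5, 7.5]
opening: 0.0616
```

```bash
python3 st.py
```

```text
q5 1.4310406239968523 [ 0.5901 -0.0271  0.1002] F [-1.2365  0.5467  7.4711] T [ 0.1162  0.1506 -0.2257] op 0.06158920465631764 yaw -89.60175452858458 t 21.95 tilt [ 0.0027 -0.0003 -1.    ]
```

{"api": "play_rows", "payload": {"plan": [{"slide": [0,0,0],"roll": -0.5,"fingers": -1},{"slide": [0,0,0],"roll": -0.5,"fingers": -1},{"slide": [0,0,0],"roll": 0,"fingers": -1}]}}

```text
t: 22.32
tool_pos: [0.5902, -0.0272, 0.1002]
orientation: [-2.156, 0.143, 2.15]
force: [-0.8, -0.3, 7.9]
opening: 0.0617
```

```bash
python3 st.py
```

```text
q5 1.5703083090194485 [ 0.5902 -0.0272  0.1002] F [-0.7643 -0.2778  7.87  ] T [ 0.0189  0.1341 -0.1282] op 0.061701723127881365 yaw -97.58021598386183 t 22.325 tilt [ 0.003  -0.0005 -1.    ]
```

{"api": "play_rows", "payload": {"plan": [{"slide": [0,0,0],"roll": -0.4,"fingers": -1},{"slide": [0,0,0],"roll": -0.4,"fingers": -1},{"slide": [0,0,0],"roll": 0,"fingers": -1}]}}

```text
t: 22.7
tool_pos: [0.5902, -0.0273, 0.1004]
orientation: [-2.098, 0.253, 2.092]
force: [-0.9, -1.7, 8.4]
opening: 0.0621
```

```bash
python3 st.py
```

```text
q5 1.67850774592164 [ 0.5902 -0.0273  0.1004] F [-0.9254 -1.7165  8.4412] T [-0.134   0.2039  3.0816] op 0.062078191428446665 yaw -103.71779455301576 t 22.7 tilt [ 0.0029 -0.0018 -1.    ]
```

{"api": "play_rows", "payload": {"plan": [{"slide": [0,0,0],"roll": 0,"fingers": 0.9},{"slide": [0,0,0],"roll": 0,"fingers": 0.9},{"slide": [0,0,0],"roll": 0,"fingers": 0.9},{"slide": [0,0,0.4],"roll": 0,"fingers": 0.9},{"slide": [0,0,1],"roll": 0,"fingers": 0.9},{"slide": [-0.5,0,1],"roll": 0,"fingers": 0},{"slide": [-1,0,0.6],"roll": 0,"fingers": -1},{"slide": [-1,0,0],"roll": 0,"fingers": -1},{"slide": [0,0,0],"roll": 0,"fingers": -1}]}}

```text
t: 23.82
tool_pos: [0.5131, -0.027, 0.1898]
orientation: [-2.092, 0.258, 2.09]
force: [0.1, 0.2, -0.4]
opening: 0.053
```

```bash
python3 - <<'E'
import st
from h import *
im=save('wrist','w8.png')
for n,z in [('vent_top',.1255),('ring_collar',.1075),('ring_mid',.096)]:
    for d in robot.mark_of('wrist',n): print(n,d['p'],d['point'],atz('wrist',d['point'],z))
a=save('side','s8.png'); cv2.imwrite('pics/c10.png',cv2.resize(a[160:270,250:370,::-1],(655,600),interpolation=cv2.INTER_CUBIC))
E
```

```text
q5 1.663910150120413 [ 0.5131 -0.027   0.1898] F [ 0.1359  0.1565 -0.3856] T [ 0.0131  0.0061 -0.0117] op 0.052997481541204094 yaw -104.06995402621318 t 23.825 tilt [ 0.0012 -0.0002 -1.    ]
vent_top 0.66 [578.8, 328.2] [ 0.4066 -0.2054  0.1255]
vent_top 0.55 [288.5, 147.8] [ 0.5907 -0.0241  0.1255]
```

View pics/w8.png

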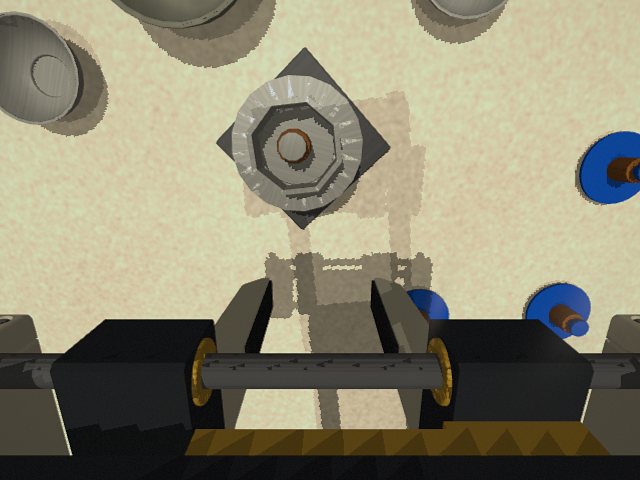

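View pics/c10.png

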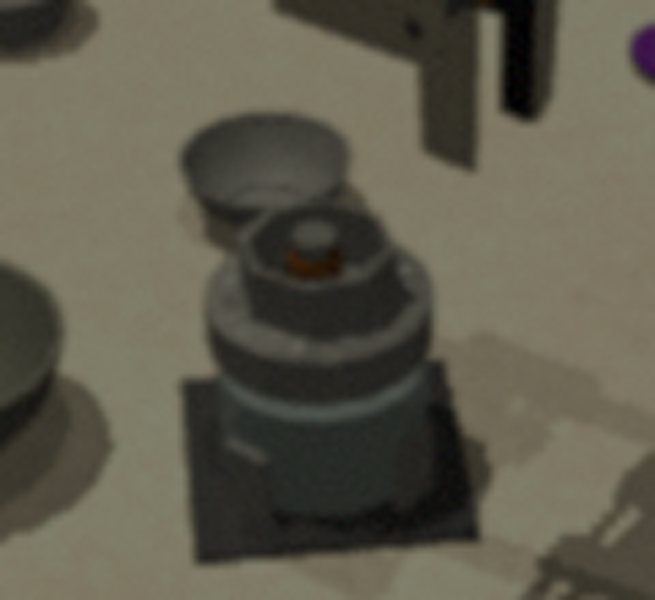

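```bash
python3 - <<'E'
from h import *
im=cv2.imread('pics/w8.png')
n=600; s=.12/n; a=np.radians(-103.7); ux=np.array([np.cos(a),np.sin(a)]); uy=np.array([np.sin(a),-np.cos(a)])
c=np.array([.5898,-.027]); cor=[c+(i*ux+j*uy)*.06 for i,j in [(-1,-1),(1,-1),(1,1),(-1,1)]]
px=np.array([proj('wrist',[*q,.1205]) for q in cor],np.float32)
M=cv2.getPerspectiveTransform(px,np.array([[0,0],[n,0],[n,n],[0,n]],np.float32))
cv2.imwrite('pics/rect2.png',cv2.warpPerspective(im,M,(n,n),flags=cv2.INTER_CUBIC))
for p in [(293,146),(294,147)]: print(atz('wrist',p,.1255))
E
```

```text
[ 0.59106731 -0.02729939  0.1255    ]
[ 0.5902983  -0.02776772  0.1255    ]
```

View pics/rect2.png

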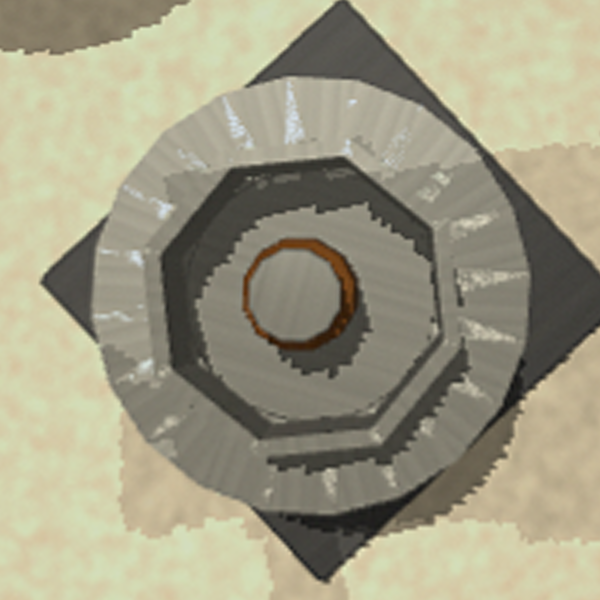

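{"api": "play_rows", "payload": {"plan": [{"slide": [0.6,0,0],"roll": 0.5,"fingers": 1},{"slide": [1,0,0],"roll": 0,"fingers": 1},{"slide": [0.96,0,0],"roll": 0,"fingers": 1},{"slide": [0,0,-0.4],"roll": 0,"fingers": 1},{"slide": [0,0,-0.9],"roll": 0,"fingers": 1},{"slide": [0,0,-0.9],"roll": 0,"fingers": 1},{"slide": [0,0,-0.5],"roll": 0,"fingers": 1},{"slide": [0,0,0],"roll": 0,"fingers": 1}]}}

```text
t: 25.08
tool_pos: [0.5893, -0.0269, 0.1059]
orientation: [-2.126, 0.187, 2.133]
force: [0.4, 0.0, 1.0]
opening: 0.0927
```

```bash
python3 st.py
```

```text
q5 1.61401750008862 [ 0.5893 -0.0269  0.1059] F [0.4204 0.0149 0.9625] T [0.0745 0.0166 0.0155] op 0.09272923072734637 yaw -100.06414633545499 t 25.075 tilt [-0.0033  0.0004 -1.    ]
```

{"api": "play_rows", "payload": {"plan": [{"slide": [0,0,-0.12],"roll": 0,"fingers": -1},{"slide": [0,0,0],"roll": 0,"fingers": -1},{"slide": [0,0,0],"roll": 0,"fingers": -1},{"slide": [0,0,0],"roll": 0,"fingers": -1}], "squeeze": 60}}

```text
t: 25.58
tool_pos: [0.5912, -0.0274, 0.1048]
orientation: [-2.131, 0.188, 2.129]
force: [-0.4, -2.0, 1.1]
opening: 0.0618
```

```bash
python3 st.py
```

```text
q5 1.613785366935576 [ 0.5912 -0.0274  0.1048] F [-0.3765 -1.979   1.1118] T [-0.3135  0.112   0.3591] op 0.0618347857278314 yaw -100.04621493828775 t 25.575 tilt [ 0.001  -0.0008 -1.    ]
```

{"api": "play_rows", "payload": {"plan": [{"slide": [0,0,0],"roll": -0.2,"fingers": -1},{"slide": [0,0,0],"roll": 0,"fingers": -1}]}}

```text
t: 25.82
tool_pos: [0.5912, -0.0274, 0.1047]
orientation: [-2.117, 0.216, 2.114]
force: [-0.7, -4.7, 5.3]
opening: 0.0616
```

```bash
python3 st.py
```

```text
q5 1.6411174642971875 [ 0.5912 -0.0274  0.1047] F [-0.6957 -4.6942  5.2629] T [-0.7027  0.2181  2.3974] op 0.06155151888939061 yaw -101.58831005094036 t 25.825 tilt [ 0.0009 -0.0012 -1.    ]
```

{"api": "play_rows", "payload": {"plan": [{"slide": [0,0,0],"roll": 0,"fingers": 0.9},{"slide": [0,0,0],"roll": 0,"fingers": 0.9},{"slide": [0,0,0],"roll": 0,"fingers": 0.9},{"slide": [0,0,0.4],"roll": 0,"fingers": 0.9},{"slide": [0,0,0.8],"roll": 0,"fingers": 0.9},{"slide": [0,0,0.4],"roll": 0,"fingers": -1},{"slide": [0,0,0],"roll": 0,"fingers": -1},{"slide": [0,0,0],"roll": 0,"fingers": -1},{"slide": [0,0,0],"roll": 0,"fingers": -1},{"slide": [0,0,0],"roll": 0,"fingers": -1},{"slide": [0,0,0],"roll": 0,"fingers": -1},{"slide": [0,0,0],"roll": 0,"fingers": -1}], "squeeze": 20}}

```text
t: 27.32
tool_pos: [0.5907, -0.027, 0.1519]
orientation: [-2.114, 0.216, 2.114]
force: [-0.6, 0.0, -1.0]
opening: 0.0229
```

```bash
python3 - <<'E'
import st
from h import *
a=save('side','s9.png'); cv2.imwrite('pics/c11.png',cv2.resize(a[130:240,250:370,::-1],(655,600),interpolation=cv2.INTER_CUBIC))
save('wrist','w9.png')
E
```

```text
q5 1.6420158356242431 [ 0.5907 -0.027   0.1519] F [-0.5934  0.0195 -0.9972] T [0.0233 0.0608 0.0209] op 0.02286984012129429 yaw -101.6684653694472 t 27.325 tilt [-0.0002  0.     -1.    ]
```

View pics/c11.png

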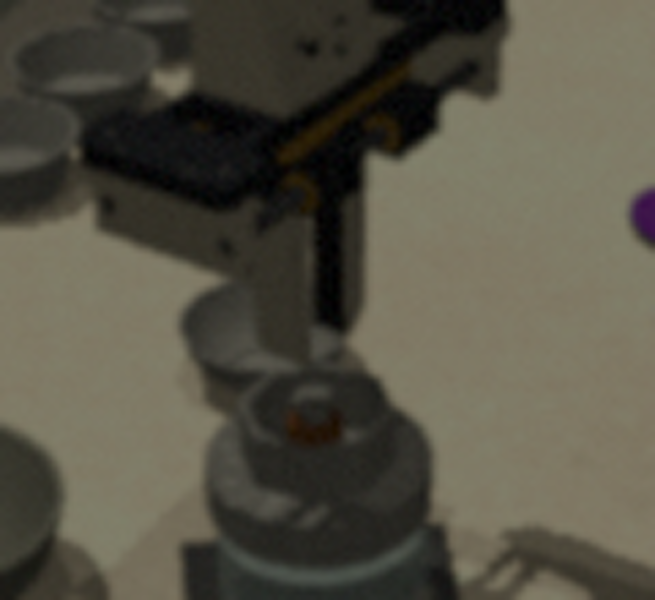

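View pics/w9.png

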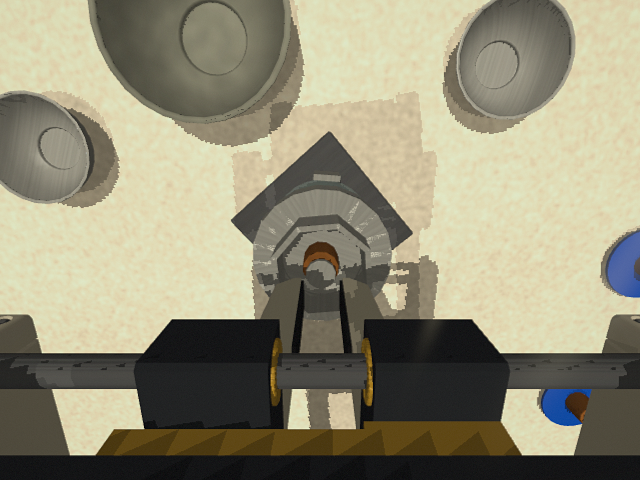

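{"api": "play_rows", "payload": {"plan": [{"slide": [0,0,0],"roll": 0,"fingers": -1},{"slide": [0,0,0],"roll": 0,"fingers": -1},{"slide": [0,0,0],"roll": 0,"fingers": -1},{"slide": [0,0,-0.3],"roll": 0,"fingers": -1},{"slide": [0,0,-0.4],"roll": 0,"fingers": -1},{"slide": [0,0,-0.1],"roll": 0,"fingers": -1},{"slide": [0,0,0],"roll": 0,"fingers": -1}]}}

```text
t: 28.3
tool_pos: [0.5903, -0.027, 0.1273]
orientation: [-2.113, 0.216, 2.116]
force: [0.2, 0.3, 0.9]
opening: 0.0006
```

{"api": "play_rows", "payload": {"plan": [{"slide": [0,0,-0.1],"roll": 0,"fingers": -1},{"slide": [0,0,-0.06],"roll": 0,"fingers": -1},{"slide": [0,0,0],"roll": 0,"fingers": -1}]}}

```text
t: 28.68
tool_pos: [0.5912, -0.0271, 0.1237]
orientation: [-2.115, 0.216, 2.113]
force: [0.6, -0.3, 2.7]
opening: 0.0006
```

```bash
python3 st.py
```

```text
q5 1.641979634044116 [ 0.5912 -0.0271  0.1237] F [ 0.6124 -0.2528  2.6936] T [ 0.0424 -0.0213  0.0449] op 0.0005848450563000704 yaw -101.66394815023978 t 28.675 tilt [ 0.0011 -0.0001 -1.    ]
```

{"api": "play_rows", "payload": {"plan": [{"slide": [0,0,-0.08],"roll": 0,"fingers": -1},{"slide": [0,0,-0.04],"roll": 0,"fingers": -1},{"slide": [0,0,0],"roll": 0,"fingers": -1}]}}

```text
t: 29.05
tool_pos: [0.5913, -0.0271, 0.1205]
orientation: [-2.116, 0.216, 2.113]
force: [-1.0, -0.9, 7.9]
opening: 0.0005
```

```bash
python3 st.py
```

```text
q5 1.641994211538093 [ 0.5913 -0.0271  0.1205] F [-0.9627 -0.8725  7.8978] T [ 0.0807  0.2208 -0.0777] op 0.0004917193847963928 yaw -101.6637819645283 t 29.05 tilt [ 0.0013 -0.0002 -1.    ]
```

{"api": "play_rows", "payload": {"plan": [{"slide": [0,0,-0.02],"roll": 0,"fingers": -1},{"slide": [0,0,0],"roll": 0,"fingers": -1}]}}

```text
t: 29.3
tool_pos: [0.5913, -0.0271, 0.1202]
orientation: [-2.116, 0.216, 2.113]
force: [-2.5, 0.7, 8.7]
opening: 0.0006
```

{"api": "play_rows", "payload": {"plan": [{"slide": [0,0,0.2],"roll": 0,"fingers": -1},{"slide": [0,0,0.5],"roll": 0,"fingers": -1},{"slide": [0,0,1],"roll": 0,"fingers": -1},{"slide": [-0.5,0,1],"roll": 0,"fingers": -1},{"slide": [-1,0,0.3],"roll": 0,"fingers": -1},{"slide": [-1,0,0],"roll": 0,"fingers": -1},{"slide": [0,0,0],"roll": 0,"fingers": -1}]}}

```text
t: 30.18
tool_pos: [0.5145, -0.0269, 0.2096]
orientation: [-2.114, 0.216, 2.114]
force: [1.1, -0.3, -0.9]
opening: 0.0007
```

```bash
python3 - <<'E'
import st
from h import *
im=save('wrist','w10.png')
c=robot.get_calibration('wrist')
n=600; a=np.radians(-103.7); ux=np.array([np.cos(a),np.sin(a)]); uy=np.array([np.sin(a),-np.cos(a)])
c=np.array([.5898,-.027]); cor=[c+(i*ux+j*uy)*.06 for i,j in [(-1,-1),(1,-1),(1,1),(-1,1)]]
px=np.array([proj('wrist',[*q,.1205]) for q in cor],np.float32)
M=cv2.getPerspectiveTransform(px,np.array([[0,0],[n,0],[n,n],[0,n]],np.float32))
cv2.imwrite('pics/rect3.png',cv2.warpPerspective(im[:,:,::-1].copy(),M,(n,n),flags=cv2.INTER_CUBIC))
a=save('side','s10.png'); cv2.imwrite('pics/c12.png',cv2.resize(a[160:270,250:370,::-1],(655,600),interpolation=cv2.INTER_CUBIC))
save('scene','x10.png')
E
```

```text
q5 1.6226929198827178 [ 0.5145 -0.0269  0.2096] F [ 1.0545 -0.3235 -0.8759] T [0.0464 0.061  0.0776] op 0.0006643823456972908 yaw -101.67462904323556 t 30.175 tilt [-0.0002  0.     -1.    ]
```

View pics/rect3.png

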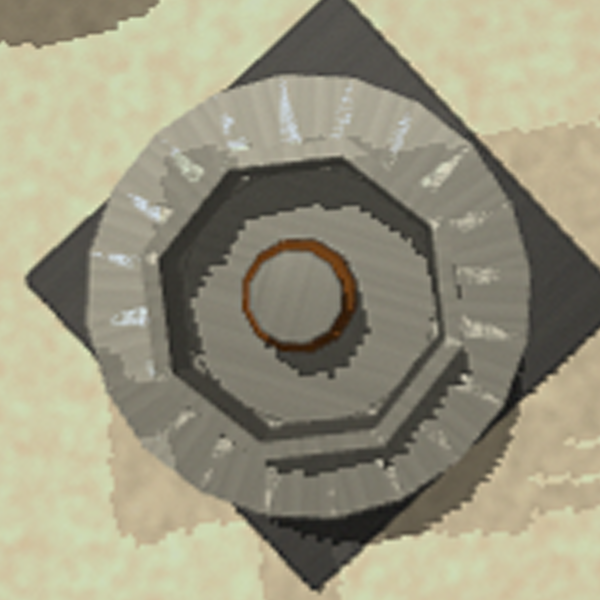

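View pics/c12.png

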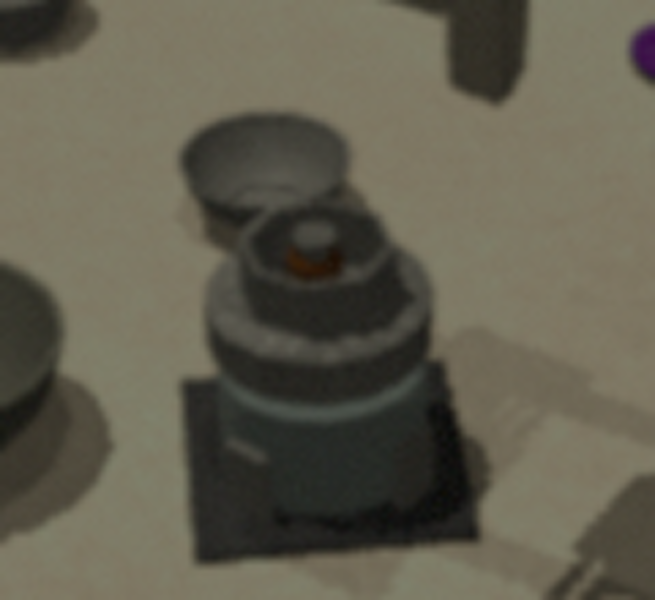

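View pics/x10.png

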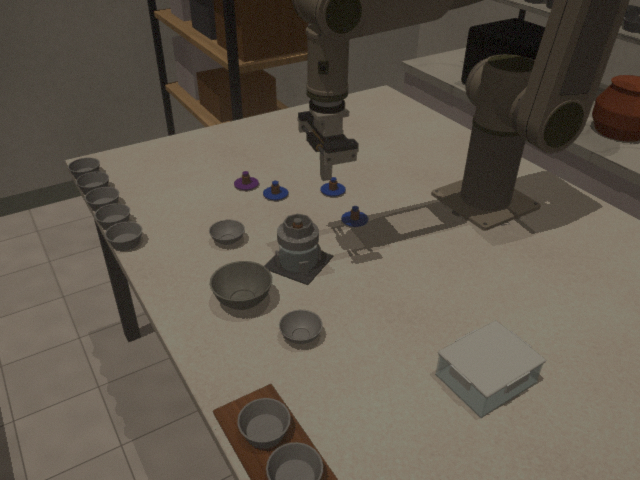

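```bash
python3 -c "
from plant import robot
print(robot.close_job())"
```

```text
the job is handed in; nothing more can be done
None
```

I closed the jar, vented it and handed the job in at about t = 30.5 s, well under the 67 s limit. No verdict came back.

- **Disk:** I picked the plain steel disk, not the blue or purple look-alikes. I set it in the mouth and let go. The pictures showed it level on the seal.
- **Ring:** At the first angle it landed on the jar's lugs, and I pressed with about 15 N, well under the 60 N limit. I backed off and turned it 45° clockwise, and it dropped into the gaps. Pressing lightly, I turned it about 60° more. The ring came down about 2.5 mm, then met a hard stop at about 3 N m.
- **Slip at the stop:** The next picture showed the collar about 5.5° behind the jaws, so it had slipped in the grip there. I gripped it again and turned 1.6° more. The torque rose at once to 2.4 N m, which confirms it was at the stop. Its angle looked the same in the last picture.
- **Vent cap:** Pressed about 5 mm down, until the reading was about 8.7 N and it hardly moved further. It stands proud of the collar again in the last pictures.

The cups, bowl, glass box and look-alikes appear unmoved in the last scene picture, and the gripper was clear of everything. I had no direct reading of the seal or vent joints, so those come from heights, forces and pictures.

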